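Trip the steriliser's hidden catch with the release pin and open its door

ROBOT

A 6-joint arm with a two-finger parallel gripper is mounted at the origin on the work surface. World frame = base frame: x ahead of the robot, y to its left, z up, the work surface at z = 0. Lengths are in m, angles in degrees, forces in N, time in s.
With the tool pointing down it reaches from about 0.3 to 0.75 m from the base axis. Payload 8.5 kg.
Tool frame: the origin (TCP) lies between the finger pads; the fingertips stand 22 mm ahead of it and the grasp point (between the pads) lies 3 mm ahead of it; z points along the fingers, y is the direction in which the jaws open and shut (so a half turn about z gives the same grasp; the last joint's range is limited). The gripper opens to 88 mm and grips with 3 to 60 N. Pads are 18 mm wide; open, the fingers measure 123 mm over their backs; the gripper's body (75 mm by 187 mm) begins 45 mm behind the grasp point.
Start: joints at [58.482, 21.807, 74.336, -0, 83.858, -12.336], TCP at [0.181, 0.519, 0.222] pointing down, gripper open.
Joint ranges: [-178.18, 178.18], [-50.72, 133.34], [12.68, 142.11], [-81.47, 261.47], [9.98, 163.14], [-165.26, 165.26]. Speed limits (degrees/s): [136.94, 136.94, 180, 180, 180, 180].

INTERFACE

Orientations are given as [roll, pitch, yaw] about the fixed x, y, z axes, in that order (R = Rz(yaw) Ry(pitch) Rx(roll)).
In Python, from rig import robot, get_image gives the robot as it stands.
- The arm moves only by the shell command python3 -m inch 'ROWS' [FORCE]. ROWS is JSON, a list of rows, each an object of numbers: "hand": the finger opening in mm, from 0 to 88.1; "tx", "ty", "tz": the shift along the tool's x, y, z in mm; "turn": the turn about the tool's z in rad. A call has 1 to 20 rows; each row shifts and turns the commanded pose from where the row before left it, along the tool's axes as they then stand; what a row does not reach is not made up. A row lasts 1/12 s, in which the tool goes at most 41.7 mm and 7.16 degrees, less where a joint would pass 70% of its speed; a pose out of reach is approached as far as the arm can. A call is refused whole if a number of a shift passes 41.7 or a number of a turn 0.125, either way. A call with a gripper value outside its range is refused whole. The fingers move at their own pace and stop on an object; FORCE is the grip in N (left out, the last holds). Time passes only in rows, so rows that do not move let the fingers close. It gives the time, the measured TCP pose, the force and the opening at its end, in the units of the state.
- robot.observe(): the state, without advancing time (a new reading comes with each control period).
- get_image(name): name is "scene" or "top" or "wrist"; returns a dict with "frame" (384x512x3 uint8, blue, green, red), "fov_y" (degrees; the focal length in pixels is half the picture's height over the tangent of half this angle, whatever the lens; pixels are square), "cx", "cy" (the principal point, pixels), "R" (3x3) and "t" (3): a world point X has camera coordinates R X + t. Camera axes: x right, y down, z forward; pixel columns grow to the right and rows downward; lengths in m; the calibration is good to about 2 mm. A picture is of the moment at which its call begins. There is no depth.
- robot.job_done(): hands the job in, once; it reports no verdict.
The state is a dict: "t": time; "joint_pos": joint angles; "qvel": joint speeds; "joint_torque": joint torques, N m; "ee_pos": TCP position; "tcp_rot": TCP orientation; "contact_force": force on the tool from outside, world axes, zero at the start; "ft_torque": the same for the moment, N m; "width": opening from 0.0 (shut) to 1.0 (fully open).
Only numpy, scipy, OpenCV 4.12 (cv2) and the standard library are available. Lean on these libraries where they do the work, as an engineer would, in place of code of your own. Each camera call takes 0.05 s, during which the arm holds its last target.

TASK

The steriliser cabinet's door is locked by a hidden spring catch: take the release pin from its stand, push its shaft down through the small hole in the cabinet's top until the door pops ajar, then put the pin back in its stand, fully home. Then swing the door open by its bar handle to at least 70 degrees and let go, leaving it open. Leave the flask, the carton and the vial standing where they are.

Things in the scene. Friction and masses are not known exactly. Their poses are not given: they have to be found in the camera images.
- access_hole (a point): Centre of the mouth of the round 20 mm hole in the cabinet's flat top, 173 mm above the bench, in a square 50 mm aluminium plate (3 mm high) that marks it. Its axes are the cabinet's: x points from the door side to the back, z up. The cabinet is a fixed white box, 220 mm wide and deep and 170 mm high; the box's centre lies 60 mm along +x and 50 mm along -y of the hole. The catch's 34 mm wide flat black pad waits under the hole, 38 mm below the mouth.
- catch (a joint): Travel of the hidden catch in m: 0 at rest, 0.018 fully down. A spring pushes it up (about 3 N at rest, 5 N fully down). It frees the door when pushed down by about 10 mm; push it 14 to 17 mm to be sure (pin tip 52 to 55 mm below the hole's mouth). It springs back when the pin is withdrawn.
- door (a joint): Angle of the door in rad: 0 shut, 1.75 fully open. Locked at 0 until the catch is pushed down; then a spring plunger pops it ajar in about half a second to some 0.14 to 0.25 rad. From there it swings freely with a little friction and stays where it is left. Do not push it shut again: it would strike the catch.
- door_hinge (a point): Point on the door's upright hinge axis, 90 mm above the bench, at the corner of the cabinet's front. Its axes turn with the door: +y runs along the door from the hinge to the free edge, -x points outwards from the door's outer face (which lies 16 mm out). The door is 216 mm wide, 16 mm thick, 167 mm high at its upper edge; it opens outwards, turning anticlockwise seen from above. Nothing stands in the door's sweep.
- handle_top (a point): Centre of the upper end of the door's upright bar handle, 152 mm above the bench. Axes as the door's (see door_hinge, in whose axes it lies at x = -52 mm, y = 178 mm). The handle is a round steel bar of 14 mm diameter and 90 mm length near the door's free edge, held 36 mm off the door's face by two standoffs 10 mm thick, 12 mm below its upper end and 10 mm above its lower end, so a pinch from above should close along the door (y) and turn with it.
- pin_grip (a point): Centre of the black plastic grip of the release pin, 112 mm above the pin's tip. The pin is 140 mm long: a steel shaft of 10 mm diameter and 75 mm length, then a round steel flange of 40 mm diameter and 6 mm thickness, then the round grip of 26 mm diameter and 59 mm length. It starts upright in its stand, flange resting on the stand's top. Its z axis runs from the tip to the grip. 0.08 to 0.17 kg.
- pin_tip (a point): The tip (lower end) of the pin's shaft. z axis as the pin's.
- stand_mouth (a point): Centre of the mouth of the pin's stand, a fixed grey plastic block, 70 x 70 mm and 80 mm high, with an upright 18 mm hole right through it. The pin is home when its shaft is in the hole and its flange rests flat on the block's top (pin tip 75 mm below this point).
- flask: Empty conical glass flask, base 84 mm across, 140 mm high. Origin under its centre. Bystander.
- carton: Plain white carton, 100 x 55 x 70 mm high. Origin under its centre. Bystander.
- vial: Clear glass vial bottle with a white cap, 42 mm across, 100 mm high. Origin under its centre. Bystander.
Things that resemble listed ones, but are neither listed nor needed, are in the scene too. Leave any blue or orange look-alike of the part that bears stand_mouth alone.

How it is judged (in metres and radians):
On the way, in this order (a step that is already met when the one before it is completed fails the run):
1. the pin's shaft is through the access hole and pushes the hidden catch down (value of joint catch above 0.008 m and z of pin_tip in the frame of access_hole below -0.035 m and horizontal distance between pin_tip and access_hole below 0.015 m), for 0.1 s.
2. the pin is back home in its stand (horizontal distance between pin_tip and stand_mouth below 0.01 m and z of pin_tip in the frame of stand_mouth below -0.071 m and angle between pin_tip's own z axis and vertical below 0.1 rad), for 0.1 s.
3. the gripper swings the door open by its bar handle (value of joint door above 0.6 rad and contact force between the fingers and door_c2 above 0.2 N), for 0.1 s.
At the end, for the whole second after the job is handed in: Door open by 1.2 rad (69 deg) or more, at rest; catch within 3 mm of rest; pin home in its stand (tip 71 mm or more below the mouth, within 10 mm of its axis, tilt under 0.1 rad); flask, carton and vial upright (0.2 rad), within 30 mm of their starts, flask at rest (all of step 2 and value of joint door above 1.2 rad and velocity of joint door between -0.05 and 0.05 rad/s and value of joint catch below 0.003 m and linear speed of flask below 0.02 m/s and distance of each of flask, carton, vial from where it was at the start of the episode below 0.03 m and angle between each of flask, carton, vial's own z axis and vertical below 0.2 rad); the robot touches nothing.
It fails at once if the flask, carton or vial is knocked over (angle between any of flask, carton, vial's own z axis and vertical above 0.5 rad).
It also fails if it takes over 70 s, if anything falls off the work surface, if the arm or the gripper's body presses on something with over 40 N, if the wrist force passes 120 N, or if a joint passes its speed limit or range.

## Working session

There is one attempt and no reset: what is moved stays moved. The work goes in short steps, Python scripts to look and compute and a shell command to move; the robot and the scene stay as the last step left them, time stands still between calls to the robot, and variables do not carry over. Pictures are saved under pics/ and viewed, and the job is handed in when it is done.

```bash
mkdir -p pics; ls
cat > h.py <<'E'
import cv2,numpy as np
from rig import robot,get_image
def cam(n):
    c=get_image(n); c['f']=192/np.tan(np.radians(c['fov_y'])/2); c['R']=np.array(c['R']);c['t']=np.array(c['t']); return c
def ray(c,u,v):
    d=np.array([(u-c['cx'])/c['f'],(v-c['cy'])/c['f'],1.]); return -c['R'].T@c['t'], c['R'].T@d
def onz(c,u,v,z):
    o,d=ray(c,u,v); return o+d*(z-o[2])/d[2]
def proj(c,X):
    p=c['R']@np.array(X)+c['t']; return p[0]/p[2]*c['f']+c['cx'],p[1]/p[2]*c['f']+c['cy']
def tri(c1,p1,c2,p2):
    o1,d1=ray(c1,*p1);o2,d2=ray(c2,*p2)
    s=np.linalg.lstsq(np.c_[d1,-d2],o2-o1,rcond=None)[0]
    a,b=o1+s[0]*d1,o2+s[1]*d2; return (a+b)/2,np.linalg.norm(a-b)
E
python3 - <<'E'
from h import *
import pickle
cs={}
for n in ['scene','top','wrist']:
    c=cam(n); cs[n]=c
    print(n,c['fov_y'],c['cx'],c['cy'],(-c['R'].T@c['t']).round(3))
    cv2.imwrite(f'pics/{n}0.png',c['frame'])
pickle.dump(cs,open('cs0.pkl','wb'))
print(robot.observe())
E
```

```text
pics
scene 44.65257973246998 245.5628230377913 185.88676930365926 [1.353 0.269 0.715]
top 42.18115043362627 257.0666728284516 183.6104305064525 [ 0.203 -0.08   1.513]
wrist 61.36442062899115 258.2672485003316 195.2879727520573 [0.117 0.542 0.383]
{'t': 0.15, 'joint_pos': array([ 5.84810956e+01,  2.18334849e+01,  7.43710646e+01, -7.47025379e-04,
        8.38581743e+01, -1.23359525e+01]), 'qvel': array([ 0.03505728, -0.11526614, -0.11129727, -0.0330471 , -0.15937233,
        0.10639809]), 'joint_torque': array([ 1.42705394e-03, -4.38082945e+01, -2.24615639e+01,  7.13421428e-02,
        3.44144145e-02, -1.13087365e-04]), 'ee_pos': array([0.1806093 , 0.5192628 , 0.22118871]), 'tcp_rot': array([-1.79938566e+02, -1.26750234e-02,  1.60817122e+02]), 'contact_force': array([-0.38014083, -0.70218865,  0.68134983]), 'ft_torque': array([ 0.01894919,  0.07372038, -0.02761213]), 'width': 1.0047952592966243}
```

View pics/scene0.png

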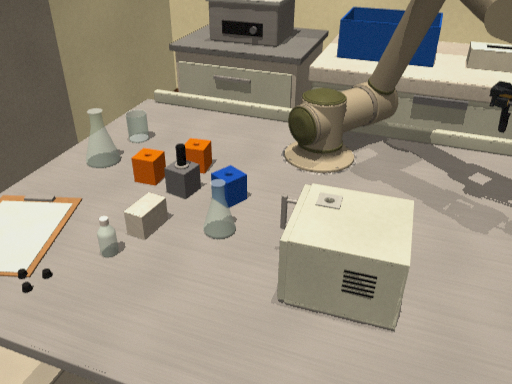

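View pics/top0.png

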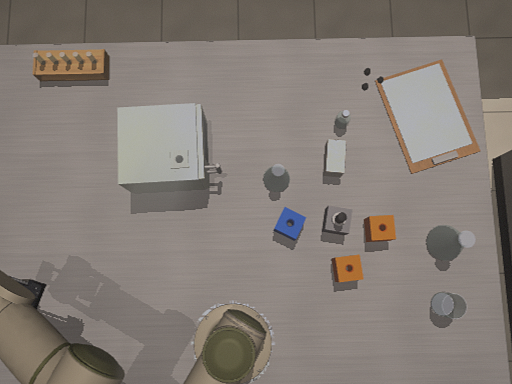

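View pics/wrist0.png

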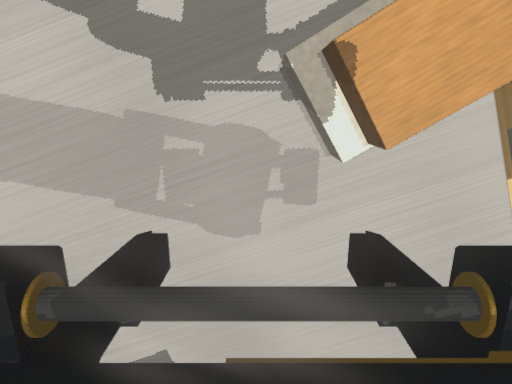

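The top view shows the cabinet at (160,145) with the hole plate at (179,158). The handle is at (215,168) on the door, which faces image-right. The pin stands in a grey block at (338,218). Next, enlarged crops.

Run:
```python
import pickle,cv2,numpy as np
cs=pickle.load(open('cs0.pkl','rb'))
def crop(n,x,y,w,h,k): return cv2.resize(cs[n]['frame'][y:y+h,x:x+w],None,fx=k,fy=k,interpolation=cv2.INTER_CUBIC)
cv2.imwrite('pics/c1.png',crop('top',265,155,140,135,5))
cv2.imwrite('pics/c2.png',crop('scene',125,135,130,110,6))
cv2.imwrite('pics/c3.png',crop('top',110,90,130,120,5))
cv2.imwrite('pics/c4.png',crop('scene',265,180,150,70,5))
```

```text
(no output)
```

View pics/c1.png

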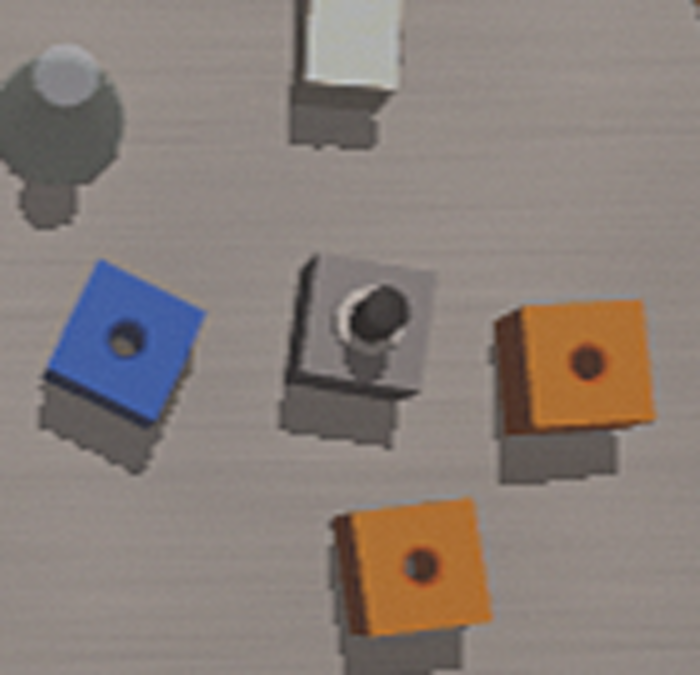

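View pics/c2.png

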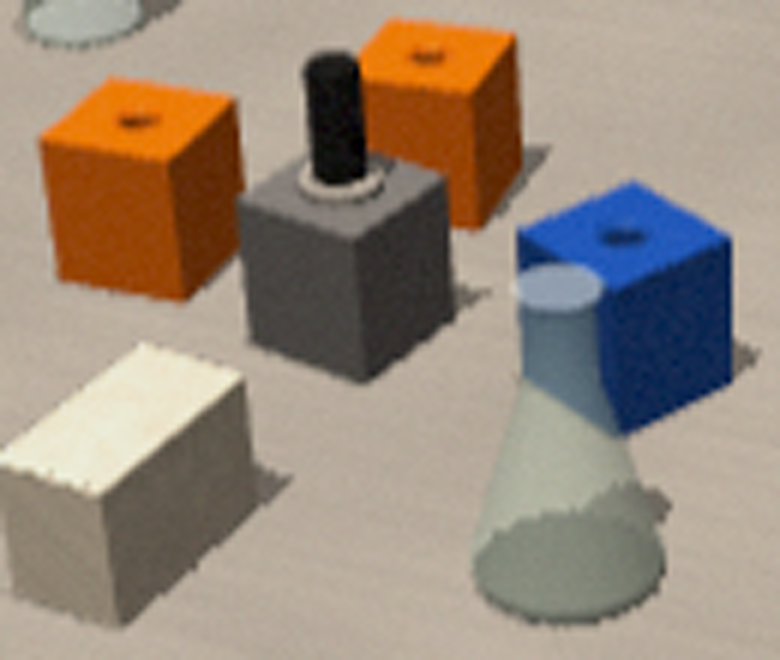

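View pics/c3.png

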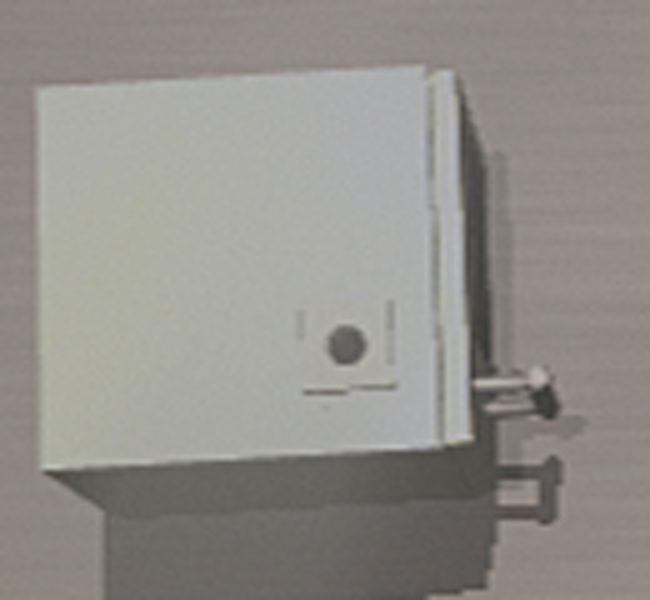

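View pics/c4.png

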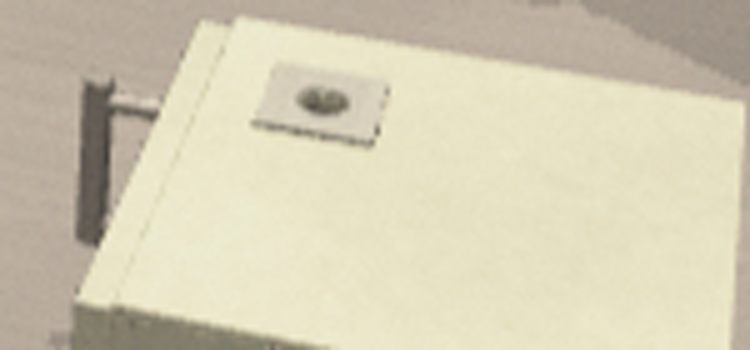

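Candidate stands in the top view are grey (337,220), orange (381,228), orange (349,268) and blue (290,223). Only the grey block is a grey plastic block, and it carries the black-gripped pin, as the crop confirms. Now I'll measure from the two views.

Run:
```python
from h import *
import pickle
cs=pickle.load(open('cs0.pkl','rb'));T,S=cs['top'],cs['scene']
def P(x,y,ox,oy,k): return ((x+.5)/k-.5+ox,(y+.5)/k-.5+oy)
# dark grip mask
def q(n,pt,ps):
    X,e=tri(T,P(*pt),S,P(*ps)); print(n,X.round(4),'gap',round(e,4)); return X
q('grip top',(385,304,265,155,5),(331,62,125,135,6))
f=q('flange',(366,318,265,155,5),(342,181,125,135,6))
q('hole',(346,345,110,90,5),(323,100,265,180,5))
q('handle top',(540,378,110,90,5),(97,81,265,180,5))
q('standTL',(317,254,265,155,5),(446,180,125,135,6))
q('standTR',(436,271,265,155,5),(350,155,125,135,6))
q('standBR',(417,396,265,155,5),(240,200,125,135,6))
q('standBL?',(297,378,265,155,5),(355,237,125,135,6))
print('--- planes')
for n,c,p,z in [('hole T',T,(346,345,110,90,5),.173),('hole S',S,(323,100,265,180,5),.173),('handle T',T,(540,378,110,90,5),.152),
 ('handle S',S,(97,81,265,180,5),.152),('cab TL',T,(38,88,110,90,5),.17),('cab BL',T,(42,470,110,90,5),.17),('cab TR',T,(425,66,110,90,5),.17),('cab BR',T,(440,447,110,90,5),.17),
 ('doorTR',T,(455,72,110,90,5),.167),('doorBR',T,(472,440,110,90,5),.167),
 ('grip top T',T,(385,304,265,155,5),.221),('grip top S',S,(331,62,125,135,6),.221),
 ('flask neckT',T,(65,75,265,155,5),.14),('flaskbase S',S,(568,565,125,135,6),0),
 ('st1',T,(317,254,265,155,5),.08),('st2',T,(436,271,265,155,5),.08),('st3',T,(417,396,265,155,5),.08),('st4',T,(293,382,265,155,5),.08),
 ('carton',T,(310,80,265,155,5),.07),('carton',T,(395,92,265,155,5),.07)]:
    print(n,onz(c,*P(*p),z).round(4))
```

```text
grip top [ 0.3526 -0.3117  0.1447] gap 0.0001
flange [ 0.3516 -0.3112  0.0826] gap 0.0008
hole [0.5157 0.1342 0.1722] gap 0.0008
handle top [0.5    0.0297 0.1481] gap 0.0006
standTL [ 0.3785 -0.2633  0.1097] gap 0.0364
standTR [ 0.3653 -0.3255  0.1054] gap 0.0483
standBR [ 0.3185 -0.3646  0.0414] gap 0.0421
standBL? [ 0.3302 -0.2949  0.0419] gap 0.0433
--- planes
hole T [0.5154 0.1344 0.173 ]
hole S [0.517 0.134 0.173]
handle T [0.4993 0.0291 0.152 ]
handle S [0.5058 0.0316 0.152 ]
cab TL [0.6681 0.31   0.17  ]
cab BL [0.4491 0.3011 0.17  ]
cab TR [0.6767 0.0917 0.17  ]
cab BR [0.4577 0.0828 0.17  ]
doorTR [0.6738 0.0751 0.167 ]
doorBR [0.4618 0.0655 0.167 ]
grip top T [ 0.3443 -0.2988  0.221 ]
grip top S [ 0.4862 -0.2342  0.221 ]
flask neckT [ 0.4859 -0.1387  0.14  ]
flaskbase S [ 0.4852 -0.14    0.    ]
st1 [ 0.3895 -0.2846  0.08  ]
st2 [ 0.3783 -0.3531  0.08  ]
st3 [ 0.3063 -0.3384  0.08  ]
st4 [ 0.3157 -0.2676  0.08  ]
carton [ 0.4945 -0.2864  0.07  ]
carton [ 0.4863 -0.3363  0.07  ]
```

Heights agree with the text: grip top 0.145, hole 0.172, handle top 0.148–0.152. The cabinet yaw is about 92.3°. First I turn to yaw 90 and rise.

```bash
python3 -m inch '[{"turn":0.1236,"tz":-8,"hand":88},{"turn":0.1236,"tz":-8},{"turn":0.1236,"tz":-8},{"turn":0.1236,"tz":-8},{"turn":0.1236,"tz":-8},{"turn":0.1236,"tz":-8},{"turn":0.1236,"tz":-8},{"turn":0.1236,"tz":-8},{"turn":0.1236},{"turn":0.1236},{"tz":0},{"tz":0}]' 20
```

```text
$[0]: bad value
```

```bash
python3 -m inch '[{"hand":88,"tx":0,"ty":0,"tz":-8,"turn":0.12}]' 20; python3 -m inch '[{"hand":88,"tz":-8,"turn":0.12}]'
```

```text
t: 0.23
ee_pos: [0.1804, 0.5188, 0.2282]
tcp_rot: [-179.8, -0.0, 154.0]
contact_force: [-0.3, -0.5, -0.4]
width: 0.998$[0]: bad value
```

All five keys are required, so I continue with full rows.

```bash
python3 -m inch '[{"hand":88,"tx":0,"ty":0,"tz":-8,"turn":0.124},{"hand":88,"tx":0,"ty":0,"tz":-8,"turn":0.124},{"hand":88,"tx":0,"ty":0,"tz":-8,"turn":0.124},{"hand":88,"tx":0,"ty":0,"tz":-8,"turn":0.124},{"hand":88,"tx":0,"ty":0,"tz":-8,"turn":0.124},{"hand":88,"tx":0,"ty":0,"tz":-8,"turn":0.124},{"hand":88,"tx":0,"ty":0,"tz":-8,"turn":0.124},{"hand":88,"tx":0,"ty":0,"tz":0,"turn":0.124},{"hand":88,"tx":0,"ty":0,"tz":0,"turn":0.124},{"hand":88,"tx":0,"ty":0,"tz":0,"turn":0}]'
```

```text
t: 1.07
ee_pos: [0.1807, 0.5194, 0.2855]
tcp_rot: [-180.0, 0.0, 89.7]
contact_force: [-0.2, -0.1, -0.2]
width: 0.997
```

```bash
python3 -m inch '[{"hand":88,"tx":-35,"ty":21,"tz":0,"turn":0},{"hand":88,"tx":-35,"ty":21,"tz":0,"turn":0},{"hand":88,"tx":-35,"ty":21,"tz":0,"turn":0},{"hand":88,"tx":-35,"ty":21,"tz":0,"turn":0},{"hand":88,"tx":-35,"ty":21,"tz":0,"turn":0},{"hand":88,"tx":-35,"ty":21,"tz":0,"turn":0},{"hand":88,"tx":-35,"ty":21,"tz":0,"turn":0},{"hand":88,"tx":-35,"ty":21,"tz":0,"turn":0},{"hand":88,"tx":-40,"ty":0,"tz":0,"turn":0},{"hand":88,"tx":-40,"ty":0,"tz":0,"turn":0},{"hand":88,"tx":-40,"ty":0,"tz":0,"turn":0},{"hand":88,"tx":-40,"ty":0,"tz":0,"turn":0},{"hand":88,"tx":-40,"ty":0,"tz":0,"turn":0},{"hand":88,"tx":-40,"ty":0,"tz":0,"turn":0},{"hand":88,"tx":-40,"ty":0,"tz":0,"turn":0},{"hand":88,"tx":-40,"ty":0,"tz":0,"turn":0},{"hand":88,"tx":-40,"ty":0,"tz":0,"turn":0},{"hand":88,"tx":-40,"ty":0,"tz":0,"turn":0},{"hand":88,"tx":-40,"ty":0,"tz":0,"turn":0},{"hand":88,"tx":0,"ty":0,"tz":0,"turn":0}]'
```

```text
t: 2.73
ee_pos: [0.3484, -0.2061, 0.2849]
tcp_rot: [-179.9, 0.0, 89.9]
contact_force: [-0.2, 0.6, -1.0]
width: 1.003
```

```bash
cat > look.py <<'E'
import sys
from h import *
import pickle
tag=sys.argv[1]; cs={}
for n in sys.argv[2:]:
    cs[n]=cam(n); cv2.imwrite(f'pics/{n}{tag}.png',cs[n]['frame'])
pickle.dump(cs,open(f'cs{tag}.pkl','wb'))
s=robot.observe(); print(s['t'],s['ee_pos'].round(4),s['tcp_rot'].round(2),s['joint_pos'].round(1))
E
python3 look.py 1 wrist
```

```text
2.7833 [ 0.3483 -0.2032  0.285 ] [-1.7994e+02 -5.0000e-02  8.9960e+01] [-47.2   4.1  87.6  -0.   88.3 -47.1]
```

View pics/wrist1.png

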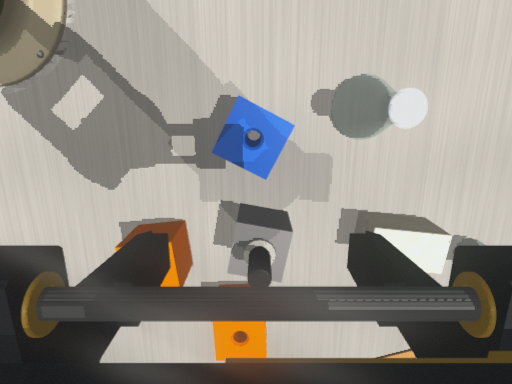

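The wrist view shows the pin in the grey stand at (259,262), with its flange near (259,254). Its top is near the gripper bar. I'll check it by ray casting.

Run:
```python
from h import *
import pickle
W=pickle.load(open('cs1.pkl','rb'))['wrist'];c0=pickle.load(open('cs0.pkl','rb'));T=c0['top']
cv2.imwrite('pics/w1c.png',cv2.resize(W['frame'][190:300,200:320],None,fx=6,fy=6,interpolation=cv2.INTER_CUBIC))
for p in [(258,253),(259,254)]: print(onz(W,*p,.086).round(4))
print(proj(W,(.352,-.311,.086)),proj(W,(.352,-.311,.145)),proj(W,(.3475,-.311,.08)))
```

```text
[ 0.3485 -0.3113  0.086 ]
[ 0.3497 -0.3127  0.086 ]
(np.float64(260.8809547528769), np.float64(252.7572899164438)) (np.float64(261.2571498029736), np.float64(277.58807723742984)) (np.float64(257.2098745177964), np.float64(250.62754040384246))
```

View pics/w1c.png

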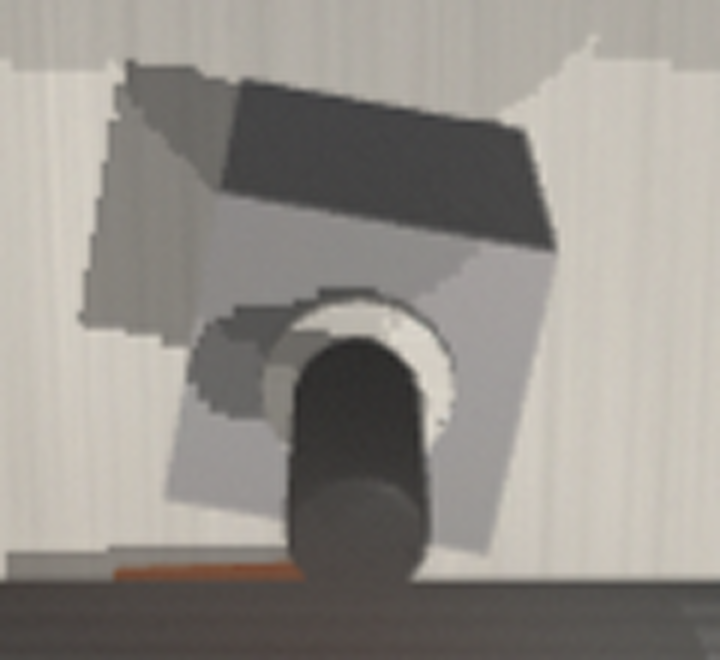

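```bash
python3 -m inch '[{"hand":88,"tx":-36,"ty":2,"tz":0,"turn":0},{"hand":88,"tx":-36,"ty":0,"tz":0,"turn":0},{"hand":88,"tx":-36,"ty":0,"tz":30,"turn":0},{"hand":88,"tx":0,"ty":0,"tz":40,"turn":0},{"hand":88,"tx":0,"ty":0,"tz":25,"turn":0},{"hand":88,"tx":0,"ty":0,"tz":0,"turn":0},{"hand":88,"tx":0,"ty":0,"tz":0,"turn":0},{"hand":88,"tx":0,"ty":0,"tz":0,"turn":0}]'; python3 look.py 2 top scene wrist
```

```text
t: 3.45
ee_pos: [0.3515, -0.3045, 0.1958]
tcp_rot: [179.9, 0.1, 90.1]
contact_force: [-0.4, 0.3, 0.2]
width: 1.002
3.6 [ 0.3513 -0.3047  0.1957] [1.7989e+02 1.6000e-01 9.0070e+01] [-55.6  14.6  89.9   0.   75.4 -55.6]
```

View pics/wrist2.png

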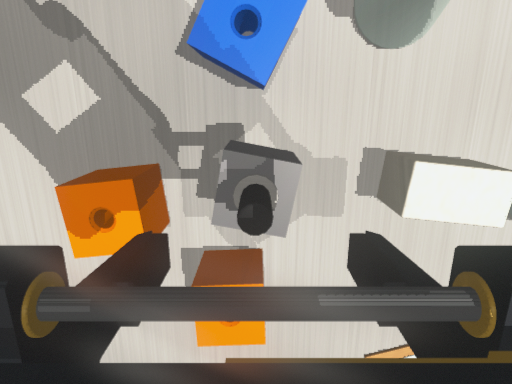

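View pics/scene2.png

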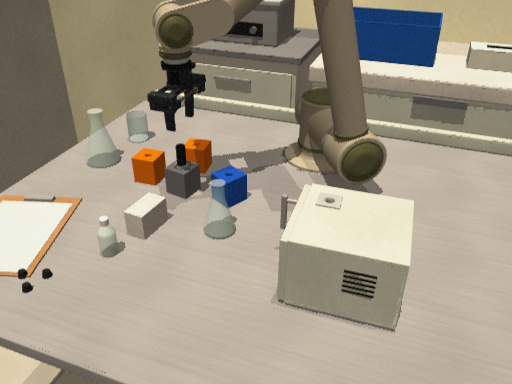

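Run:
```python
from h import *
import pickle
W=pickle.load(open('cs2.pkl','rb'))['wrist'];T=pickle.load(open('cs0.pkl','rb'))['top'];W1=pickle.load(open('cs1.pkl','rb'))['wrist']
g=cv2.cvtColor(W['frame'],cv2.COLOR_BGR2GRAY)[165:245,205:310]
cv2.imwrite('pics/w2c.png',cv2.resize(W['frame'][165:245,205:310],None,fx=7,fy=7,interpolation=cv2.INTER_CUBIC))
```

```text
(no output)
```

View pics/w2c.png

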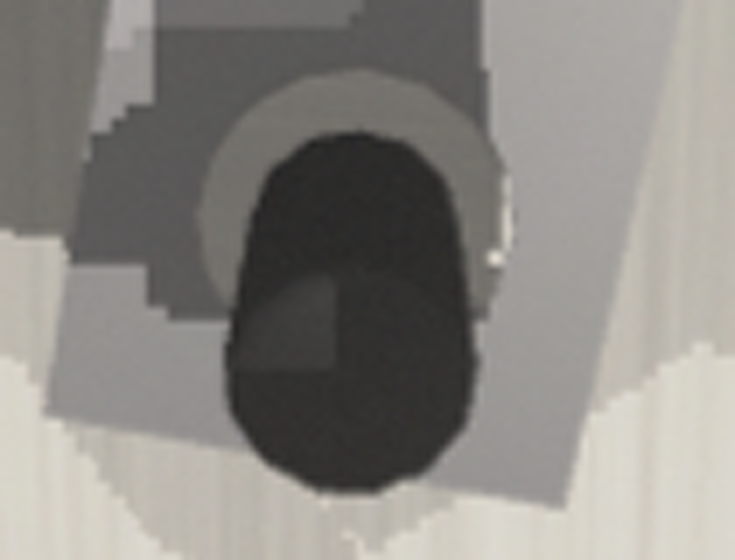

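Run:
```python
from h import *
import pickle
W=pickle.load(open('cs2.pkl','rb'))['wrist'];c=pickle.load(open('cs0.pkl','rb'));T,S=c['top'],c['scene']
print(onz(W,254.7,217.9,.145),onz(W,255.3,196.3,.086))
print(tri(W,(254.7,217.9),T,(341.6,215.4)),tri(W,(254.7,217.9),S,(179.75,144.9)))
print(robot.observe()['ee_pos'])
```

```text
[ 0.34976464 -0.31231887  0.145     ] [ 0.34978285 -0.31342133  0.086     ]
(array([ 0.35067181, -0.30948805,  0.15453054]), np.float64(0.001976206356417054)) (array([ 0.3498128 , -0.31317482,  0.14314848]), np.float64(0.0003872112477630123))
[ 0.35128597 -0.30472872  0.19568875]
```

Pin axis is at (0.350, −0.312), with the top at about 0.145. I shift and descend.

```bash
python3 -m inch '[{"hand":88,"tx":-7.5,"ty":-1,"tz":0,"turn":0},{"hand":88,"tx":0,"ty":0,"tz":20,"turn":0},{"hand":88,"tx":0,"ty":0,"tz":20,"turn":0},{"hand":88,"tx":0,"ty":0,"tz":20,"turn":0},{"hand":88,"tx":0,"ty":0,"tz":15,"turn":0},{"hand":88,"tx":0,"ty":0,"tz":0,"turn":0},{"hand":88,"tx":0,"ty":0,"tz":0,"turn":0},{"hand":88,"tx":0,"ty":0,"tz":0,"turn":0}]'; python3 look.py 3 scene wrist
```

```text
t: 4.27
ee_pos: [0.3501, -0.3128, 0.1201]
tcp_rot: [179.9, 0.1, 90.0]
contact_force: [-0.2, 0.1, -0.0]
width: 0.999
4.3667 [ 0.3501 -0.3127  0.1201] [1.7993e+02 1.1000e-01 9.0000e+01] [-56.3  20.1  96.1  -0.   63.7 -56.3]
```

View pics/wrist3.png

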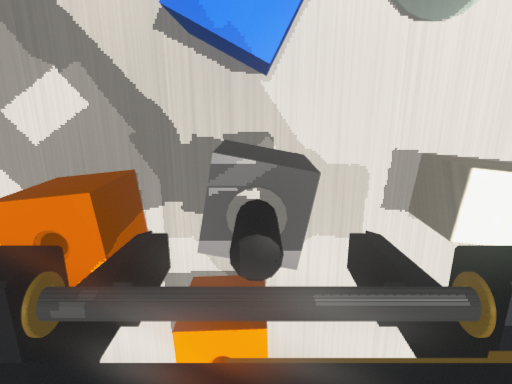

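```bash
python3 -c "
from h import *
import pickle
W=pickle.load(open('cs3.pkl','rb'))['wrist']
print(proj(W,(.3501,-.3127,.117)),proj(W,(.3501,-.3127,.145)))"
python3 -m inch '[{"hand":20,"tx":0,"ty":0,"tz":0,"turn":0},{"hand":20,"tx":0,"ty":0,"tz":0,"turn":0},{"hand":20,"tx":0,"ty":0,"tz":0,"turn":0},{"hand":20,"tx":0,"ty":0,"tz":0,"turn":0},{"hand":20,"tx":0,"ty":0,"tz":0,"turn":0},{"hand":20,"tx":0,"ty":0,"tz":0,"turn":0},{"hand":20,"tx":0,"ty":0,"tz":0,"turn":0},{"hand":20,"tx":0,"ty":0,"tz":0,"turn":0}]' 35; python3 look.py 4 wrist
```

```text
(np.float64(256.954810710958), np.float64(234.08811619428087)) (np.float64(256.7932399885666), np.float64(257.2162620402975))
t: 5.03
ee_pos: [0.3497, -0.3121, 0.119]
tcp_rot: [-180.0, -0.0, 90.0]
contact_force: [0.6, 0.9, -0.5]
width: 0.417
5.0833 [ 0.3497 -0.3121  0.119 ] [-180.    0.   90.] [-56.3  20.2  96.2  -0.   63.6 -56.3]
```

View pics/wrist4.png

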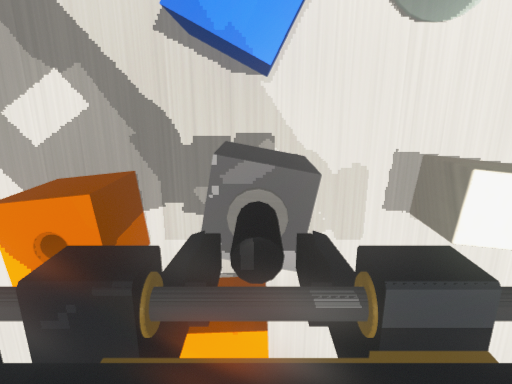

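The fingers are still closing on the centred grip.

```bash
python3 -m inch '[{"hand":10,"tx":0,"ty":0,"tz":0,"turn":0},{"hand":10,"tx":0,"ty":0,"tz":0,"turn":0},{"hand":10,"tx":0,"ty":0,"tz":0,"turn":0},{"hand":10,"tx":0,"ty":0,"tz":0,"turn":0},{"hand":10,"tx":0,"ty":0,"tz":0,"turn":0},{"hand":10,"tx":0,"ty":0,"tz":0,"turn":0}]' 35
```

```text
t: 5.58
ee_pos: [0.3497, -0.3121, 0.119]
tcp_rot: [-180.0, -0.0, 90.0]
contact_force: [-1.5, -0.5, 0.4]
width: 0.28
```

It is gripped at about 25 mm opening. Home TCP is (0.3497, −0.3121, 0.119). I lift straight up.

```bash
python3 -m inch '[{"hand":10,"tx":0,"ty":0,"tz":-10,"turn":0},{"hand":10,"tx":0,"ty":0,"tz":-20,"turn":0},{"hand":10,"tx":0,"ty":0,"tz":-20,"turn":0},{"hand":10,"tx":0,"ty":0,"tz":-20,"turn":0},{"hand":10,"tx":0,"ty":0,"tz":-30,"turn":0},{"hand":10,"tx":0,"ty":0,"tz":-30,"turn":0},{"hand":10,"tx":0,"ty":0,"tz":-30,"turn":0},{"hand":10,"tx":0,"ty":0,"tz":-30,"turn":0},{"hand":10,"tx":0,"ty":0,"tz":-10,"turn":0},{"hand":10,"tx":0,"ty":0,"tz":0,"turn":0},{"hand":10,"tx":0,"ty":0,"tz":0,"turn":0},{"hand":10,"tx":0,"ty":0,"tz":0,"turn":0}]'; python3 look.py 5 top scene wrist
```

```text
t: 6.58
ee_pos: [0.3495, -0.3117, 0.3175]
tcp_rot: [-179.9, -0.1, 90.0]
contact_force: [0.3, -0.4, -1.9]
width: 0.279
6.7333 [ 0.3496 -0.3118  0.3179] [-1.7993e+02 -1.1000e-01  9.0000e+01] [-56.3  10.3  75.    0.   94.9 -56.3]
```

View pics/scene5.png

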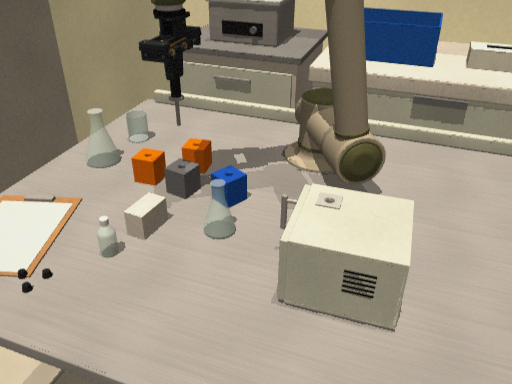

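View pics/top5.png

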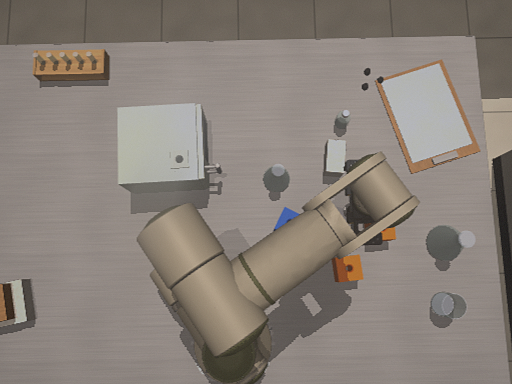

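View pics/wrist5.png

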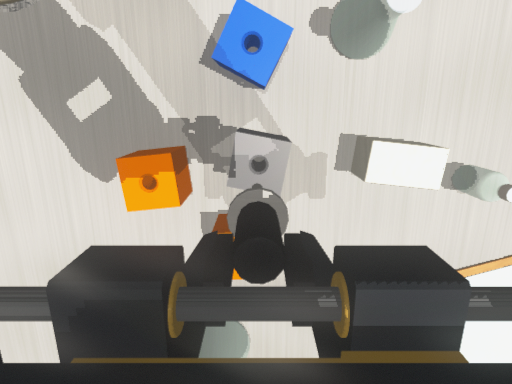

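The pin is lifted. Its tip is near (179,126) in scene and near (257,186) in wrist, and the stand's empty hole is at (258,164) in wrist. I'll measure both.

Run:
```python
import pickle,cv2,numpy as np
c=pickle.load(open('cs5.pkl','rb'))
a=cv2.resize(c['wrist']['frame'][120:240,210:310],None,fx=5,fy=5,interpolation=cv2.INTER_CUBIC)
b=cv2.resize(c['scene']['frame'][85:205,150:205],None,fx=5,fy=5,interpolation=cv2.INTER_CUBIC)
cv2.imwrite('pics/c5.png',np.hstack([a,b]))
```

```text
(no output)
```

View pics/c5.png

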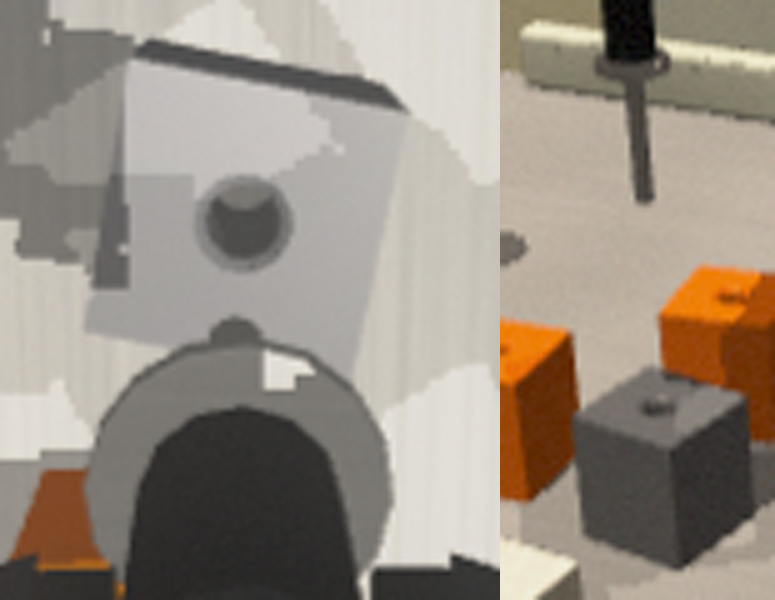

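Run:
```python
from h import *
import pickle
c=pickle.load(open('cs5.pkl','rb'));W,S=c['wrist'],c['scene'];T0=pickle.load(open('cs0.pkl','rb'))
print('tip',tri(W,(257,188),S,(178.6,124.2)))
print('tip at z',[onz(W,257,188,.2).round(4),onz(S,178.6,124.2,.2).round(4)])
print('stand',tri(W,(258.2,164.2),S,(181.2,166)),onz(W,258.2,164.2,.08),onz(S,181.2,166,.08))
print('ee',robot.observe()['ee_pos'],'expected tip z',robot.observe()['ee_pos'][2]-.114)
```

```text
tip (array([ 0.34874716, -0.31281024,  0.20422428]), np.float64(0.0008923218936282762))
tip at z [array([ 0.3489, -0.3143,  0.2   ]), array([ 0.3405, -0.3171,  0.2   ])]
stand (array([ 0.34977313, -0.3142932 ,  0.07711946]), np.float64(7.537736261058211e-05)) [ 0.34976206 -0.31375623  0.08      ] [ 0.35430451 -0.31170049  0.08      ]
ee [ 0.3495608  -0.31182439  0.31785289] expected tip z 0.2038528894607059
```

The pin hangs vertically, with the tip 114 mm below the TCP and within 1 mm laterally. Stand mouth is about (0.350, −0.313). Now I carry it to the hole at (0.516, 0.134).

```bash
python3 -m inch '[{"hand":10,"tx":10,"ty":4,"tz":-6,"turn":0},{"hand":10,"tx":25,"ty":9,"tz":-6,"turn":0},{"hand":10,"tx":36,"ty":13,"tz":0,"turn":0},{"hand":10,"tx":36,"ty":14,"tz":0,"turn":0},{"hand":10,"tx":36,"ty":14,"tz":0,"turn":0},{"hand":10,"tx":36,"ty":14,"tz":0,"turn":0},{"hand":10,"tx":36,"ty":14,"tz":0,"turn":0},{"hand":10,"tx":36,"ty":14,"tz":0,"turn":0},{"hand":10,"tx":36,"ty":14,"tz":0,"turn":0},{"hand":10,"tx":36,"ty":14,"tz":0,"turn":0},{"hand":10,"tx":36,"ty":14,"tz":0,"turn":0},{"hand":10,"tx":36,"ty":14,"tz":0,"turn":0},{"hand":10,"tx":25,"ty":9,"tz":0,"turn":0},{"hand":10,"tx":15,"ty":5,"tz":0,"turn":0},{"hand":10,"tx":0,"ty":0,"tz":0,"turn":0},{"hand":10,"tx":0,"ty":0,"tz":0,"turn":0},{"hand":10,"tx":0,"ty":0,"tz":0,"turn":0}]'; python3 look.py 6 top scene wrist;python3 - <<'E'
import pickle,cv2,numpy as np
c=pickle.load(open('cs6.pkl','rb'))
b=cv2.resize(c['scene']['frame'][60:240,260:430],None,fx=3,fy=3,interpolation=cv2.INTER_CUBIC)
cv2.imwrite('pics/c6.png',b)
E
```

```text
t: 8.15
ee_pos: [0.5153, 0.1226, 0.3311]
tcp_rot: [-180.0, 0.0, 90.0]
contact_force: [0.3, -0.3, -1.7]
width: 0.278
8.3 [0.5155 0.1221 0.3312] [179.99   0.    89.92] [ 0.5 16.6 64.3 -0.  99.1  0.6]
```

View pics/wrist6.png

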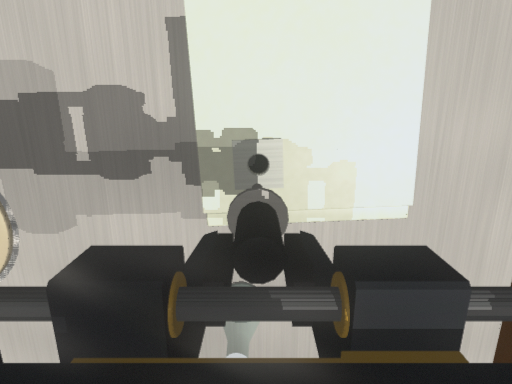

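View pics/c6.png

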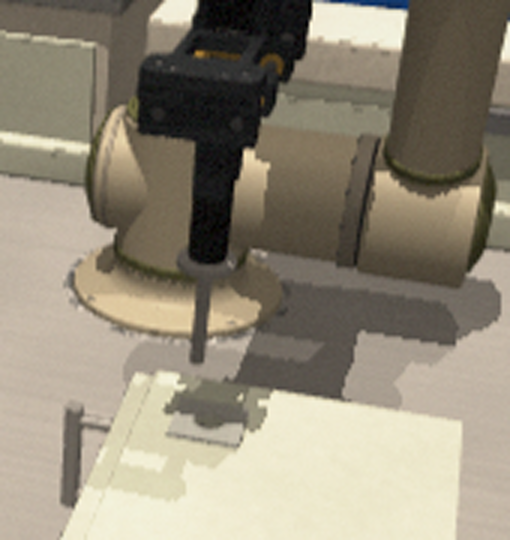

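Wrist shows the hole at (258.5,163.5), ahead of the pin.

Run:
```python
from h import *
import pickle
c=pickle.load(open('cs6.pkl','rb'));W,S,T=c['wrist'],c['scene'],c['top'];c0=pickle.load(open('cs0.pkl','rb'))
cv2.imwrite('pics/c6b.png',cv2.resize(W['frame'][125:225,215:305],None,fx=6,fy=6,interpolation=cv2.INTER_CUBIC))
p=(258.5,163.5)
print(onz(W,*p,.173),tri(W,p,c0['top'],(178.8,158.6)),tri(W,p,c0['scene'],(329.2,199.6)))
ps=(260+197/3-.3,60+359/3-.3); print('tip',tri(W,(257,188),S,ps))
```

```text
[0.51639758 0.13429147 0.173     ] (array([0.51603256, 0.13436332, 0.17191576]), np.float64(0.000894331967792953)) (array([0.51640455, 0.13407197, 0.17256136]), np.float64(0.0002818447186223442))
tip (array([0.51503717, 0.12093495, 0.21899034]), np.float64(0.0005236552870645322))
```

View pics/c6b.png

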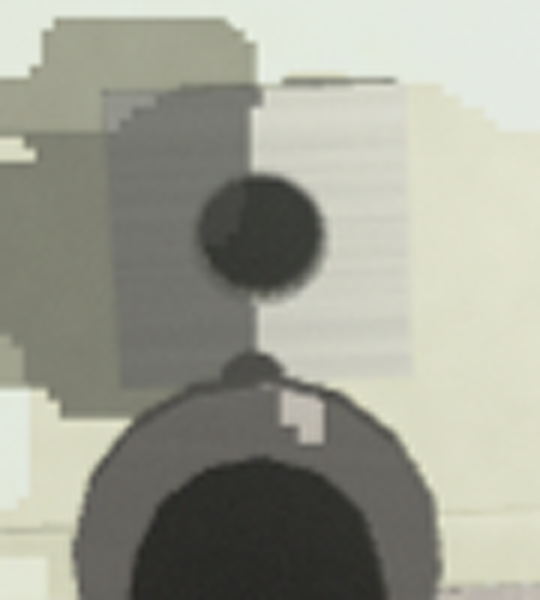

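All three views agree on the hole at (0.516, 0.134, 0.172). I shift 13 mm and 1 mm, then lower into the mouth.

```bash
python3 -m inch '[{"hand":10,"tx":7,"ty":1,"tz":0,"turn":0},{"hand":10,"tx":6,"ty":0,"tz":0,"turn":0},{"hand":10,"tx":0,"ty":0,"tz":10,"turn":0},{"hand":10,"tx":0,"ty":0,"tz":12,"turn":0},{"hand":10,"tx":0,"ty":0,"tz":12,"turn":0},{"hand":10,"tx":0,"ty":0,"tz":4,"turn":0},{"hand":10,"tx":0,"ty":0,"tz":0,"turn":0},{"hand":10,"tx":0,"ty":0,"tz":0,"turn":0},{"hand":10,"tx":0,"ty":0,"tz":0,"turn":0}]'; python3 look.py 7 scene wrist;python3 - <<'E'
import pickle,cv2,numpy as np
c=pickle.load(open('cs7.pkl','rb'))
b=cv2.resize(c['scene']['frame'][120:230,270:390],None,fx=5,fy=5,interpolation=cv2.INTER_CUBIC)
cv2.imwrite('pics/c7.png',b)
E
```

```text
t: 9.05
ee_pos: [0.517, 0.136, 0.2938]
tcp_rot: [179.9, -0.0, 90.0]
contact_force: [0.3, -0.7, -0.8]
width: 0.284
9.15 [0.5169 0.136  0.2937] [179.93  -0.    90.  ] [ 2.  17.8 68.5  0.  93.6  2. ]
```

View pics/c7.png

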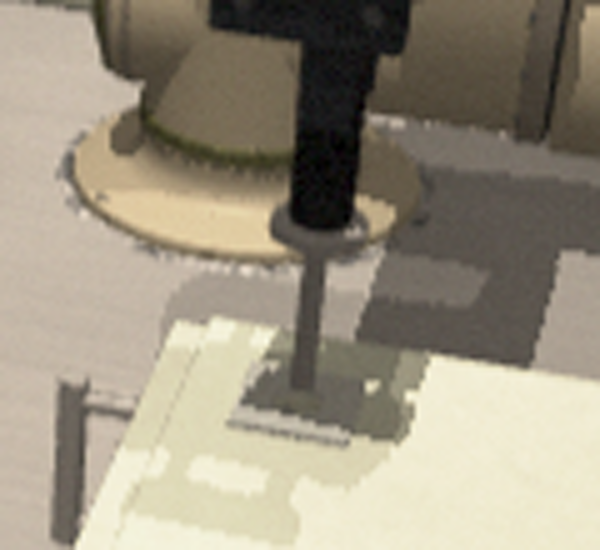

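Run:
```python
from h import *
import pickle
c=pickle.load(open('cs7.pkl','rb'));S=c['scene']
print(onz(S,330.2,197,.1797),proj(S,(.5163,.1342,.1797)),proj(S,(.5165,.1348,.1797)))
cv2.imwrite('pics/w7.png',cv2.resize(c['wrist']['frame'][140:240,205:315],None,fx=6,fy=6,interpolation=cv2.INTER_CUBIC))
```

```text
[0.51674039 0.13546932 0.1797    ] (np.float64(329.65098876212045), np.float64(196.77590559833007)) (np.float64(329.91124756076294), np.float64(196.87982864009473))
```

View pics/w7.png

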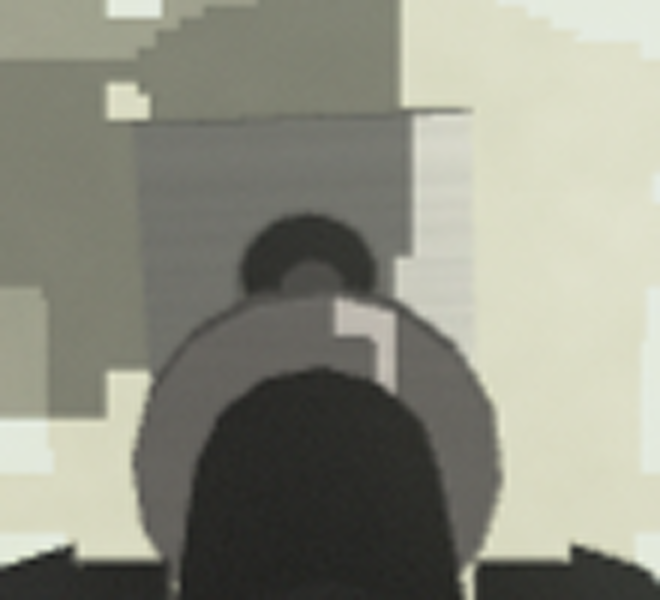

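The tip is within about 1 mm of the hole axis in both views. I push down.

```bash
python3 -m inch '[{"hand":10,"tx":-0.5,"ty":0,"tz":8,"turn":0},{"hand":10,"tx":0,"ty":0,"tz":10,"turn":0},{"hand":10,"tx":0,"ty":0,"tz":10,"turn":0},{"hand":10,"tx":0,"ty":0,"tz":6,"turn":0},{"hand":10,"tx":0,"ty":0,"tz":0,"turn":0},{"hand":10,"tx":0,"ty":0,"tz":0,"turn":0}]' 45;python3 -m inch '[{"hand":10,"tx":0,"ty":0,"tz":5,"turn":0},{"hand":10,"tx":0,"ty":0,"tz":5,"turn":0},{"hand":10,"tx":0,"ty":0,"tz":5,"turn":0},{"hand":10,"tx":0,"ty":0,"tz":5,"turn":0},{"hand":10,"tx":0,"ty":0,"tz":4,"turn":0},{"hand":10,"tx":0,"ty":0,"tz":2,"turn":0},{"hand":10,"tx":0,"ty":0,"tz":0,"turn":0},{"hand":10,"tx":0,"ty":0,"tz":0,"turn":0},{"hand":10,"tx":0,"ty":0,"tz":0,"turn":0},{"hand":10,"tx":0,"ty":0,"tz":0,"turn":0},{"hand":10,"tx":0,"ty":0,"tz":0,"turn":0},{"hand":10,"tx":0,"ty":0,"tz":0,"turn":0}]'; python3 look.py 8 scene top wrist
```

```text
t: 9.65
ee_pos: [0.5167, 0.1354, 0.259]
tcp_rot: [-180.0, 0.0, 90.0]
contact_force: [0.3, -0.2, -0.6]
width: 0.274
t: 10.65
ee_pos: [0.5168, 0.1354, 0.2331]
tcp_rot: [180.0, 0.0, 90.0]
contact_force: [1.2, -0.7, 3.6]
width: 0.273
10.8 [0.5168 0.1354 0.233 ] [179.98  -0.    90.  ] [ 2.  19.7 75.6 -0.  84.6  2. ]
```

View pics/scene8.png

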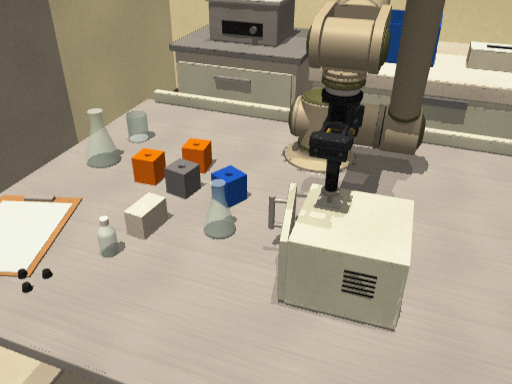

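View pics/top8.png

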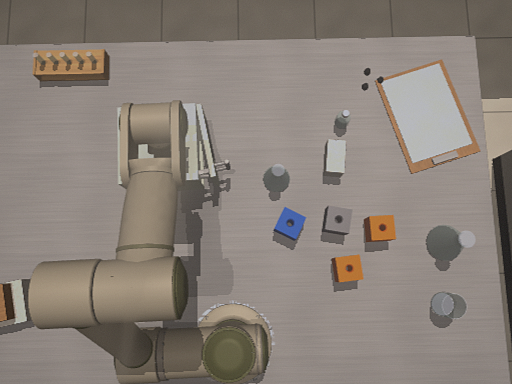

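The door popped ajar; its free edge and handle are now at (227,165) in the top view. I withdraw the pin.

```bash
python3 -m inch '[{"hand":10,"tx":0,"ty":0,"tz":-8,"turn":0},{"hand":10,"tx":0,"ty":0,"tz":-12,"turn":0},{"hand":10,"tx":0,"ty":0,"tz":-15,"turn":0},{"hand":10,"tx":0,"ty":0,"tz":-15,"turn":0},{"hand":10,"tx":0,"ty":0,"tz":-15,"turn":0},{"hand":10,"tx":0,"ty":0,"tz":-15,"turn":0},{"hand":10,"tx":0,"ty":0,"tz":-15,"turn":0},{"hand":10,"tx":0,"ty":0,"tz":-5,"turn":0},{"hand":10,"tx":0,"ty":0,"tz":0,"turn":0},{"hand":10,"tx":0,"ty":0,"tz":0,"turn":0},{"hand":10,"tx":0,"ty":0,"tz":0,"turn":0}]'; python3 look.py 9 wrist scene
```

```text
t: 11.72
ee_pos: [0.5164, 0.1354, 0.3318]
tcp_rot: [-179.9, 0.0, 90.0]
contact_force: [-0.3, 0.4, -1.3]
width: 0.276
11.8167 [0.5165 0.1354 0.332 ] [-1.7989e+02  1.0000e-02  9.0000e+01] [ 2.  17.2 63.4 -0.  99.5  2. ]
```

View pics/wrist9.png

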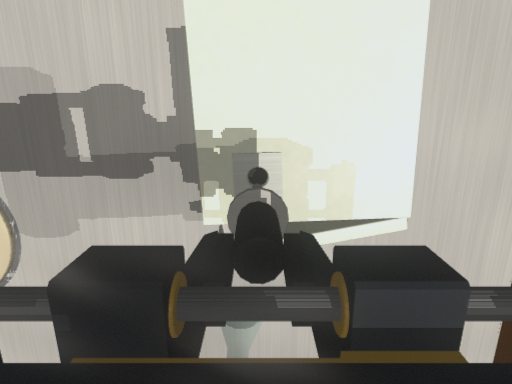

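```bash
python3 -m inch '[{"hand":10,"tx":-10,"ty":-4,"tz":0,"turn":0},{"hand":10,"tx":-25,"ty":-9,"tz":0,"turn":0},{"hand":10,"tx":-36,"ty":-13.5,"tz":0,"turn":0},{"hand":10,"tx":-36,"ty":-13.5,"tz":0,"turn":0},{"hand":10,"tx":-36,"ty":-13.5,"tz":0,"turn":0},{"hand":10,"tx":-36,"ty":-13.5,"tz":0,"turn":0},{"hand":10,"tx":-36,"ty":-13.5,"tz":0,"turn":0},{"hand":10,"tx":-36,"ty":-13.5,"tz":0,"turn":0},{"hand":10,"tx":-36,"ty":-13.5,"tz":0,"turn":0},{"hand":10,"tx":-36,"ty":-13.5,"tz":0,"turn":0},{"hand":10,"tx":-36,"ty":-13.5,"tz":0,"turn":0},{"hand":10,"tx":-36,"ty":-13.5,"tz":0,"turn":0},{"hand":10,"tx":-30,"ty":-11,"tz":0,"turn":0},{"hand":10,"tx":-16,"ty":-6,"tz":0,"turn":0},{"hand":10,"tx":-6.5,"ty":-2,"tz":0,"turn":0},{"hand":10,"tx":0,"ty":0,"tz":0,"turn":0},{"hand":10,"tx":0,"ty":0,"tz":0,"turn":0},{"hand":10,"tx":0,"ty":0,"tz":0,"turn":0}]'; python3 look.py 10 wrist scene;python3 - <<'E'
import pickle,cv2,numpy as np
c=pickle.load(open('cs10.pkl','rb'))
a=cv2.resize(c['wrist']['frame'][120:240,210:310],None,fx=5,fy=5,interpolation=cv2.INTER_CUBIC)
b=cv2.resize(c['scene']['frame'][85:205,150:205],None,fx=5,fy=5,interpolation=cv2.INTER_CUBIC)
cv2.imwrite('pics/c10.png',np.hstack([a,b]))
E
```

```text
t: 13.32
ee_pos: [0.35, -0.311, 0.3331]
tcp_rot: [180.0, -0.0, 90.1]
contact_force: [0.2, 0.5, 0.6]
width: 0.276
13.4167 [ 0.3501 -0.311   0.3332] [1.7998e+02 1.0000e-02 9.0100e+01] [-56.1   9.9  73.    0.   97.1 -56.2]
```

View pics/c10.png

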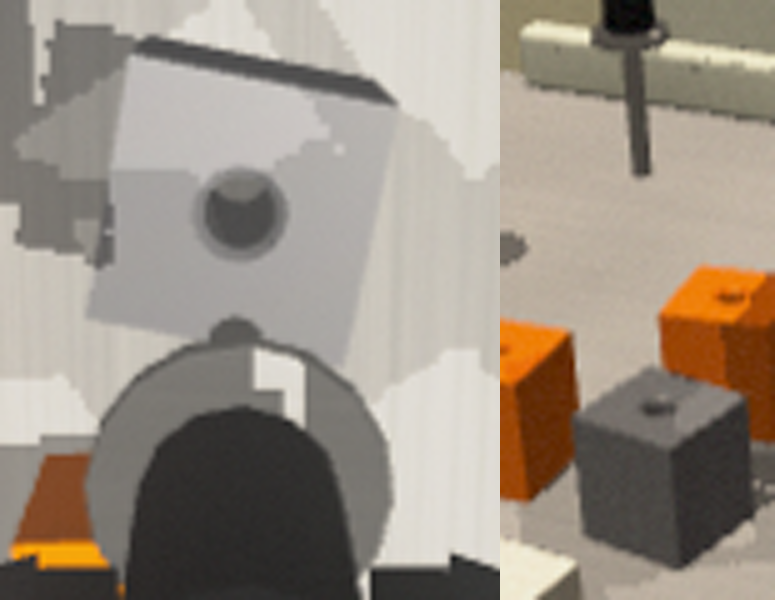

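Run:
```python
from h import *
import pickle
c=pickle.load(open('cs10.pkl','rb'));W,S=c['wrist'],c['scene']
print('tip',tri(W,(256.9,188),S,(177.9,118.9)))
print('stand',onz(W,257.7,162.2,.08),tri(W,(257.7,162.2),S,(181.2,166)))
```

```text
tip (array([ 0.34953603, -0.31266429,  0.21969551]), np.float64(1.2244029508544837e-05))
stand [ 0.35002717 -0.31358315  0.08      ] (array([ 0.35005068, -0.31410191,  0.07729942]), np.float64(0.00012772733688032412))
```

```bash
python3 -m inch '[{"hand":10,"tx":-1,"ty":0.4,"tz":10,"turn":0},{"hand":10,"tx":0,"ty":0,"tz":25,"turn":0},{"hand":10,"tx":0,"ty":0,"tz":25,"turn":0},{"hand":10,"tx":0,"ty":0,"tz":25,"turn":0},{"hand":10,"tx":0,"ty":0,"tz":25,"turn":0},{"hand":10,"tx":0,"ty":0,"tz":15,"turn":0},{"hand":10,"tx":0,"ty":0,"tz":6,"turn":0},{"hand":10,"tx":0,"ty":0,"tz":0,"turn":0},{"hand":10,"tx":0,"ty":0,"tz":0,"turn":0},{"hand":10,"tx":0,"ty":0,"tz":0,"turn":0}]'; python3 look.py 11 wrist scene;python3 - <<'E'
import pickle,cv2,numpy as np
c=pickle.load(open('cs11.pkl','rb'))
a=cv2.resize(c['wrist']['frame'][120:240,200:310],None,fx=5,fy=5,interpolation=cv2.INTER_CUBIC)
b=cv2.resize(c['scene']['frame'][85:205,150:205],None,fx=5,fy=5,interpolation=cv2.INTER_CUBIC)
cv2.imwrite('pics/c11.png',np.hstack([a,b[:600]]))
E
```

```text
t: 14.25
ee_pos: [0.3506, -0.3133, 0.2032]
tcp_rot: [179.9, 0.1, 90.0]
contact_force: [-0.2, 0.2, -1.5]
width: 0.279
14.35 [ 0.3504 -0.3133  0.203 ] [1.7993e+02 1.0000e-01 9.0010e+01] [-56.3  14.7  88.4   0.   76.8 -56.3]
```

View pics/c11.png

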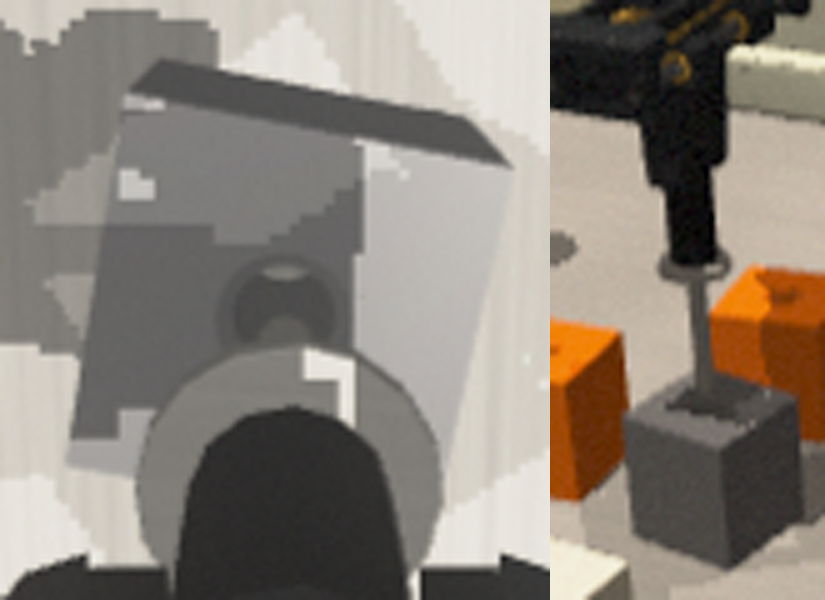

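Run:
```python
from h import *
import pickle
c=pickle.load(open('cs11.pkl','rb'));W,S=c['wrist'],c['scene']
print('stand',onz(W,255.8,181.6,.08)); print('tip',onz(W,257,188.3,.089),onz(S,150+(703-550)/5-.4,85+387/5-.4,.089))
```

```text
stand [ 0.34921502 -0.3118255   0.08      ]
tip [ 0.35032414 -0.31577531  0.089     ] [ 0.34904754 -0.3168921   0.089     ]
```

The tip is about 2 mm too far in −y and 1 mm in +x, so I correct while lowering.

```bash
python3 -m inch '[{"hand":10,"tx":2,"ty":-0.8,"tz":0,"turn":0},{"hand":10,"tx":0,"ty":0,"tz":8,"turn":0},{"hand":10,"tx":0,"ty":0,"tz":12,"turn":0},{"hand":10,"tx":0,"ty":0,"tz":12,"turn":0},{"hand":10,"tx":0,"ty":0,"tz":8,"turn":0},{"hand":10,"tx":0,"ty":0,"tz":0,"turn":0},{"hand":10,"tx":0,"ty":0,"tz":0,"turn":0}]'
```

```text
t: 14.93
ee_pos: [0.3493, -0.311, 0.1618]
tcp_rot: [-180.0, -0.0, 90.0]
contact_force: [0.4, -0.6, -2.0]
width: 0.28
```

```bash
python3 -m inch '[{"hand":10,"tx":0,"ty":0,"tz":10,"turn":0},{"hand":10,"tx":0,"ty":0,"tz":12,"turn":0},{"hand":10,"tx":0,"ty":0,"tz":10,"turn":0},{"hand":10,"tx":0,"ty":0,"tz":6,"turn":0},{"hand":10,"tx":0,"ty":0,"tz":3,"turn":0},{"hand":10,"tx":0,"ty":0,"tz":1,"turn":0},{"hand":10,"tx":0,"ty":0,"tz":0,"turn":0},{"hand":10,"tx":0,"ty":0,"tz":0,"turn":0}]'; python3 look.py 12 wrist scene;python3 - <<'E'
import pickle,cv2,numpy as np
c=pickle.load(open('cs12.pkl','rb'))
a=cv2.resize(c['wrist']['frame'][120:240,200:310],None,fx=5,fy=5,interpolation=cv2.INTER_CUBIC)
b=cv2.resize(c['scene']['frame'][85:205,150:205],None,fx=5,fy=5,interpolation=cv2.INTER_CUBIC)
cv2.imwrite('pics/c12.png',np.hstack([a,b[:600]]))
E
```

```text
t: 15.6
ee_pos: [0.3495, -0.3113, 0.1205]
tcp_rot: [180.0, 0.0, 90.0]
contact_force: [-0.3, 0.3, -0.9]
width: 0.276
15.7 [ 0.3494 -0.3113  0.1204] [1.7997e+02 5.0000e-02 9.0000e+01] [-56.2  20.   96.2  -0.   63.7 -56.2]
```

View pics/c12.png

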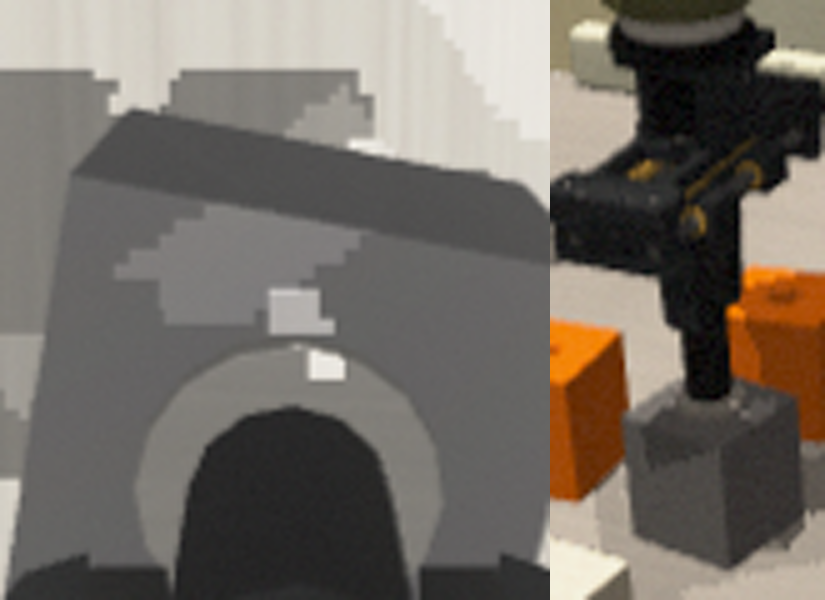

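The shaft is in and the flange is about 1 mm above the block. I lower until contact, then release.

```bash
python3 -m inch '[{"hand":10,"tx":0,"ty":0,"tz":1,"turn":0},{"hand":10,"tx":0,"ty":0,"tz":0.8,"turn":0},{"hand":10,"tx":0,"ty":0,"tz":0,"turn":0},{"hand":10,"tx":0,"ty":0,"tz":0,"turn":0}]'; python3 -m inch '[{"hand":40,"tx":0,"ty":0,"tz":0,"turn":0},{"hand":60,"tx":0,"ty":0,"tz":0,"turn":0},{"hand":88,"tx":0,"ty":0,"tz":0,"turn":0},{"hand":88,"tx":0,"ty":0,"tz":0,"turn":0},{"hand":88,"tx":0,"ty":0,"tz":0,"turn":0},{"hand":88,"tx":0,"ty":0,"tz":0,"turn":0},{"hand":88,"tx":0,"ty":0,"tz":0,"turn":0},{"hand":88,"tx":0,"ty":0,"tz":0,"turn":0},{"hand":88,"tx":0,"ty":0,"tz":0,"turn":0},{"hand":88,"tx":0,"ty":0,"tz":0,"turn":0}]'
```

```text
t: 16.03
ee_pos: [0.3494, -0.3114, 0.1189]
tcp_rot: [180.0, 0.1, 90.0]
contact_force: [-3.1, 0.8, 5.5]
width: 0.277
t: 16.87
ee_pos: [0.3493, -0.3111, 0.1182]
tcp_rot: [180.0, -0.0, 90.0]
contact_force: [0.2, -0.3, 0.1]
width: 0.991
```

Contact showed at 5.5 N and the pin is released. I rise clear and check.

```bash
python3 -m inch '[{"hand":88,"tx":0,"ty":0,"tz":-15,"turn":0},{"hand":88,"tx":0,"ty":0,"tz":-25,"turn":0},{"hand":88,"tx":0,"ty":0,"tz":-35,"turn":0},{"hand":88,"tx":0,"ty":0,"tz":-40,"turn":0},{"hand":88,"tx":0,"ty":0,"tz":-35,"turn":0},{"hand":88,"tx":20,"ty":0,"tz":-10,"turn":0},{"hand":88,"tx":35,"ty":0,"tz":0,"turn":0},{"hand":88,"tx":35,"ty":0,"tz":0,"turn":0},{"hand":88,"tx":35,"ty":0,"tz":0,"turn":0},{"hand":88,"tx":10,"ty":0,"tz":0,"turn":0},{"hand":88,"tx":0,"ty":0,"tz":0,"turn":0},{"hand":88,"tx":0,"ty":0,"tz":0,"turn":0}]'; python3 look.py 13 wrist scene top;python3 - <<'E'
import pickle,cv2,numpy as np
c=pickle.load(open('cs13.pkl','rb'))
a=cv2.resize(c['scene']['frame'][125:215,145:220],None,fx=5,fy=5,interpolation=cv2.INTER_CUBIC)
b=cv2.resize(c['top']['frame'][100:190,190:270],None,fx=5,fy=5,interpolation=cv2.INTER_CUBIC)
cv2.imwrite('pics/c13.png',np.hstack([a,b]))
E
```

```text
t: 17.87
ee_pos: [0.3495, -0.1764, 0.2784]
tcp_rot: [180.0, 0.0, 90.1]
contact_force: [-0.1, 1.1, -0.4]
width: 1.0
18.0167 [ 0.3495 -0.1773  0.278 ] [-179.98   -0.     89.93] [-44.3   3.1  89.9  -0.   87.  -44.3]
```

View pics/c13.png

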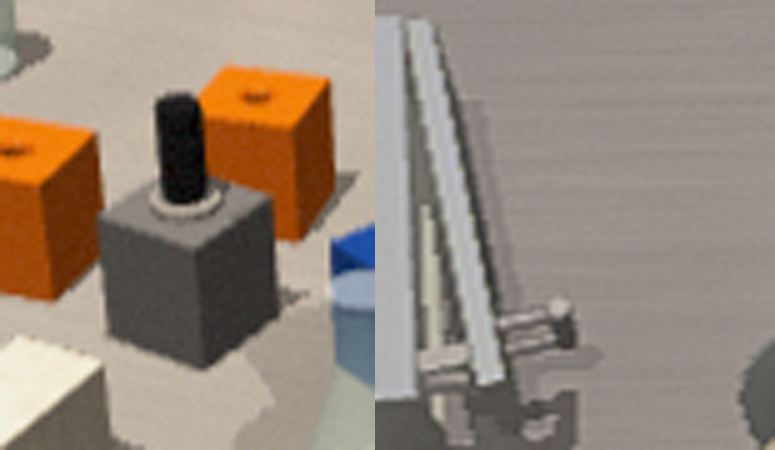

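View pics/wrist13.png

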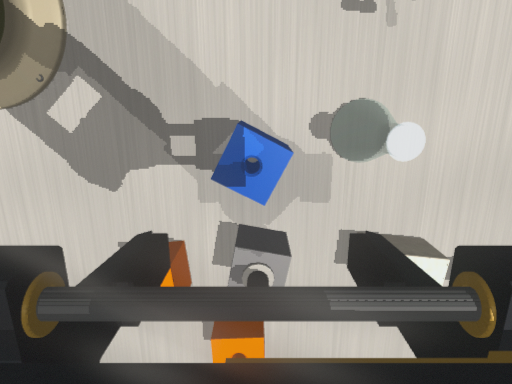

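View pics/top13.png

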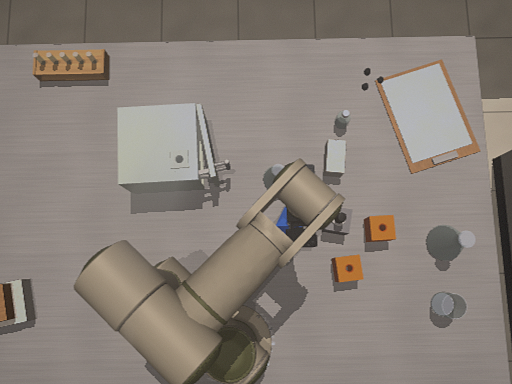

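The pin is home, with its flange flat as at the start. Now the handle: top view is at about (226.6,161.2), and I need a scene crop.

Run:
```python
from h import *
import pickle
c=pickle.load(open('cs13.pkl','rb'));T,S=c['top'],c['scene']
cv2.imwrite('pics/c14.png',cv2.resize(S['frame'][175:265,255:335],None,fx=6,fy=6,interpolation=cv2.INTER_CUBIC))
p=(226.6,161.2); h=onz(T,*p,.152); print(h, proj(S,h))
# door top edge outer: crop (430,22) hinge, (500,378) free
P=lambda x,y:((x-375+.5)/5-.5+190,(y+.5)/5-.5+100)
for q in [(410,22),(434,22),(480,383),(504,378)]: print(onz(T,*P(*q),.167).round(4))
```

```text
[0.51021428 0.0038684  0.152     ] (np.float64(271.534140571717), np.float64(194.35646384711401))
[0.6741 0.0864 0.167 ]
[0.6738 0.0729 0.167 ]
[0.4654 0.0473 0.167 ]
[0.4679 0.0341 0.167 ]
```

View pics/c14.png

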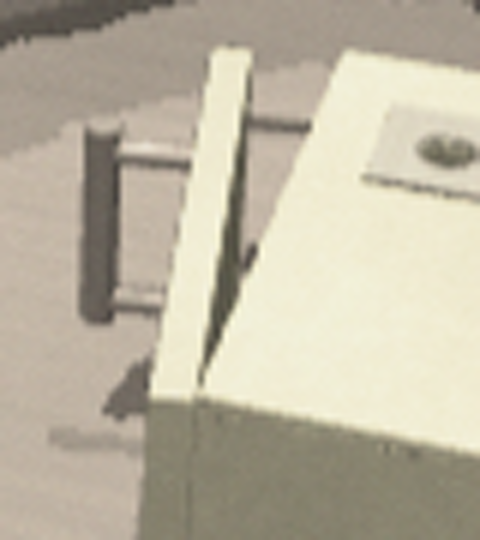

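Run:
```python
from h import *
import pickle
c=pickle.load(open('cs13.pkl','rb'));T,S=c['top'],c['scene']
print(tri(T,(226.6,161.2),S,(271.9,195.6)),onz(S,271.9,195.6,.152))
a=np.array([.6739,.0865]);b=np.array([.4654,.0473]);d=b-a;ang=np.degrees(np.arctan2(d[1],d[0]))%360
print('door y ang',ang)
for th0 in (182.3,):
  for H in ([.6762,.0895],):
    for th in range(0,91,10):
        A=np.radians(th0+th);y=np.array([np.cos(A),np.sin(A)]);x=np.array([y[1],-y[0]])
        print(th,(np.array(H)-.052*x+.178*y).round(4),'yaw',th0+th-90)
```

```text
(array([0.51071502, 0.00449123, 0.14916335]), np.float64(0.0009361078747286751)) [0.51479925 0.00626222 0.152     ]
door y ang 190.64785854732298
0 [0.5004 0.0304] yaw 92.30000000000001
10 [0.5134 0.0008] yaw 102.30000000000001
20 [ 0.5312 -0.0262] yaw 112.30000000000001
30 [ 0.5535 -0.0496] yaw 122.30000000000001
40 [ 0.5795 -0.0688] yaw 132.3
50 [ 0.6085 -0.0831] yaw 142.3
60 [ 0.6395 -0.0923] yaw 152.3
70 [ 0.6716 -0.0959] yaw 162.3
80 [ 0.7039 -0.0939] yaw 172.3
90 [ 0.7353 -0.0863] yaw 182.3
```

The handle top is at about (0.512, 0.003, 0.15) and the door is about 9° ajar, as the hinge model predicts. I move above it and turn to yaw 101.

```bash
python3 -m inch '[{"hand":88,"tx":22.5,"ty":20.3,"tz":0,"turn":0},{"hand":88,"tx":22.5,"ty":20.3,"tz":0,"turn":0},{"hand":88,"tx":22.5,"ty":20.3,"tz":0,"turn":0},{"hand":88,"tx":22.5,"ty":20.3,"tz":0,"turn":0},{"hand":88,"tx":22.5,"ty":20.3,"tz":0,"turn":0},{"hand":88,"tx":22.5,"ty":20.3,"tz":0,"turn":0},{"hand":88,"tx":22.5,"ty":20.3,"tz":0,"turn":0},{"hand":88,"tx":22.5,"ty":20.3,"tz":0,"turn":0},{"hand":60,"tx":0,"ty":0,"tz":15,"turn":-0.1},{"hand":60,"tx":0,"ty":0,"tz":15,"turn":-0.09},{"hand":60,"tx":0,"ty":0,"tz":15,"turn":0},{"hand":60,"tx":0,"ty":0,"tz":0,"turn":0},{"hand":60,"tx":0,"ty":0,"tz":0,"turn":0},{"hand":60,"tx":0,"ty":0,"tz":0,"turn":0}]'; python3 look.py 14 wrist scene
```

```text
t: 19.18
ee_pos: [0.5123, 0.0032, 0.2338]
tcp_rot: [180.0, 0.0, 100.8]
contact_force: [0.2, 0.4, 0.5]
width: 0.682
19.2833 [0.5122 0.0035 0.2341] [1.7992e+02 4.0000e-02 1.0083e+02] [-12.9  17.4  78.9  -0.   83.5 -23.7]
```

View pics/wrist14.png

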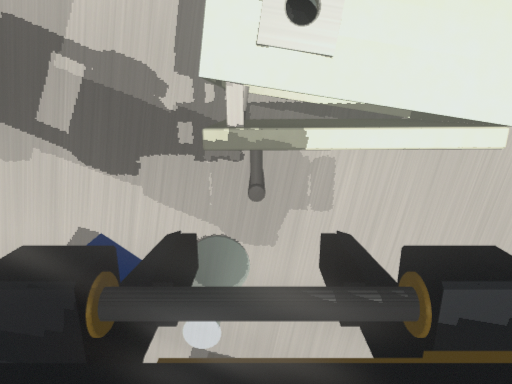

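Wrist shows the bar's top at (257,193), centred between the jaws, and the door parallel to the jaw line.

Run:
```python
from h import *
import pickle
W=pickle.load(open('cs14.pkl','rb'))['wrist'];S=pickle.load(open('cs14.pkl','rb'))['scene'];T=pickle.load(open('cs13.pkl','rb'))['top']
h=onz(W,257,193,.151);print(h,tri(W,(257,193),T,(226.6,161.2)),tri(W,(257,193),S,(271.9,195.6)))
y=np.radians(100.83);d=h-np.array([.5122,.0035,0]);print('tx',d[0]*np.cos(y)+d[1]*np.sin(y),'ty',d[0]*np.sin(y)-d[1]*np.cos(y))
a,b=onz(W,204,129,.167),onz(W,508,126,.167);print(np.degrees(np.arctan2(*(a-b)[1::-1]))%360)
```

```text
[0.51164484 0.00494304 0.151     ] (array([0.51158292, 0.00404324, 0.14706921]), np.float64(0.0005686690200746921)) (array([0.51165358, 0.00497279, 0.14993786]), np.float64(0.0006085549883319415))
tx 0.001521646246686833 ty -0.00027413048099953445
191.3960386274683
```

```bash
python3 -m inch '[{"hand":60,"tx":1.5,"ty":0,"tz":10,"turn":-0.01},{"hand":60,"tx":0,"ty":0,"tz":20,"turn":0},{"hand":60,"tx":0,"ty":0,"tz":20,"turn":0},{"hand":60,"tx":0,"ty":0,"tz":20,"turn":0},{"hand":60,"tx":0,"ty":0,"tz":15,"turn":0},{"hand":60,"tx":0,"ty":0,"tz":9,"turn":0},{"hand":60,"tx":0,"ty":0,"tz":0,"turn":0},{"hand":60,"tx":0,"ty":0,"tz":0,"turn":0}]' 15; python3 look.py 15 wrist scene
```

```text
t: 19.95
ee_pos: [0.5118, 0.0053, 0.1398]
tcp_rot: [180.0, 0.0, 101.5]
contact_force: [0.8, -0.6, 0.7]
width: 0.677
20.05 [0.5121 0.0052 0.1403] [1.7988e+02 5.0000e-02 1.0146e+02] [-12.7  22.4  88.    0.   69.4 -24.1]
```

View pics/wrist15.png

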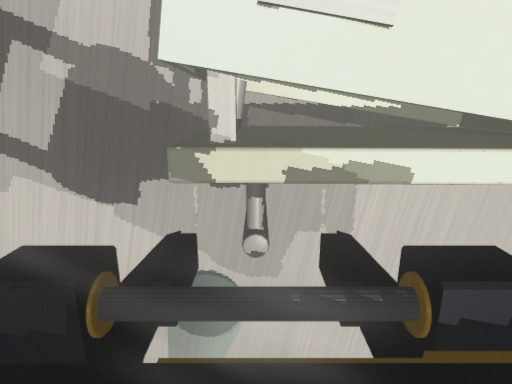

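View pics/scene15.png

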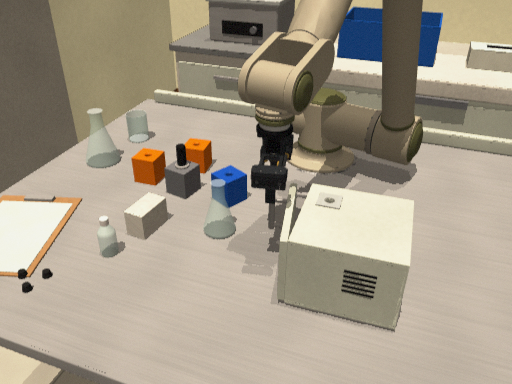

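The bar at (256,245) sits between the open fingers. I close.

```bash
python3 -m inch '[{"hand":5,"tx":0,"ty":0,"tz":0,"turn":0},{"hand":5,"tx":0,"ty":0,"tz":0,"turn":0},{"hand":5,"tx":0,"ty":0,"tz":0,"turn":0},{"hand":5,"tx":0,"ty":0,"tz":0,"turn":0},{"hand":5,"tx":0,"ty":0,"tz":0,"turn":0},{"hand":5,"tx":0,"ty":0,"tz":0,"turn":0},{"hand":5,"tx":0,"ty":0,"tz":0,"turn":0},{"hand":5,"tx":0,"ty":0,"tz":0,"turn":0},{"hand":5,"tx":0,"ty":0,"tz":0,"turn":0},{"hand":5,"tx":0,"ty":0,"tz":0,"turn":0},{"hand":5,"tx":0,"ty":0,"tz":0,"turn":0},{"hand":5,"tx":0,"ty":0,"tz":0,"turn":0}]' 20
```

```text
t: 21.05
ee_pos: [0.5114, 0.0054, 0.1392]
tcp_rot: [-180.0, 0.0, 101.5]
contact_force: [-0.7, -0.4, 0.7]
width: 0.059
```

An opening of 5 mm means the bar is not between the pads. I look.

```bash
python3 look.py 16 wrist scene top
python3 - <<'E'
import pickle,cv2,numpy as np
c=pickle.load(open('cs16.pkl','rb'))
a=cv2.resize(c['scene']['frame'][125:265,235:335],None,fx=5,fy=5,interpolation=cv2.INTER_CUBIC)
cv2.imwrite('pics/c16.png',a[:600])
E
```

```text
21.2 [0.5114 0.0054 0.1392] [-180.     -0.    101.46] [-12.7  22.5  88.1  -0.   69.4 -24.1]
```

View pics/wrist16.png

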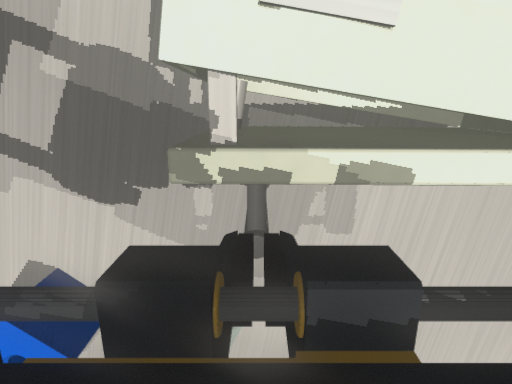

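View pics/c16.png

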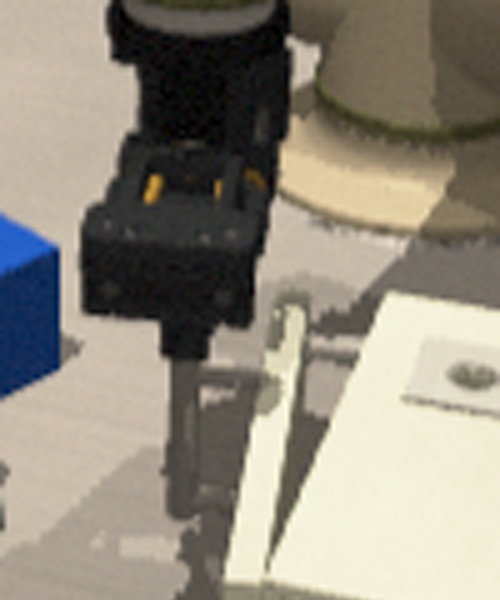

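Run:
```python
from h import *
import pickle
c=pickle.load(open('cs16.pkl','rb'));S,W=c['scene'],c['wrist']
for n,z in [('tip',.117),('grasp',.136),('body',.181),('bartop',.151),('barbot',.061)]:
    s=proj(S,(.5114,.0054,z)); print(n,'S crop',((s[0]-235+.5)*5,(s[1]-125+.5)*5),'W',proj(W,(.5114,.0054,z)))
a=cv2.resize(S['frame'][165:235,245:305],None,fx=10,fy=10,interpolation=cv2.INTER_CUBIC)[:590]
cv2.imwrite('pics/c16b.png',a)
c=pickle.load(open('cs15.pkl','rb'));cv2.imwrite('pics/c15b.png',cv2.resize(c['scene']['frame'][165:235,245:305],None,fx=10,fy=10,interpolation=cv2.INTER_CUBIC)[:590])
```

```text
tip S crop (np.float64(185.3300701753247), np.float64(416.12614340165817)) W (np.float64(257.2109305606143), np.float64(222.05374904791296))
grasp S crop (np.float64(186.54259587846127), np.float64(381.20592165439984)) W (np.float64(257.09430036235284), np.float64(234.06437835886612))
body S crop (np.float64(189.50784151205426), np.float64(295.80811541217156)) W (np.float64(256.69122415267196), np.float64(275.5733443960776))
bartop S crop (np.float64(187.51615698320052), np.float64(353.1677781543731)) W (np.float64(256.9837401356854), np.float64(245.44991931510728))
barbot S crop (np.float64(181.88478592386446), np.float64(515.3488565632283)) W (np.float64(257.45528272836725), np.float64(196.8902549275251))
```

View pics/c16b.png

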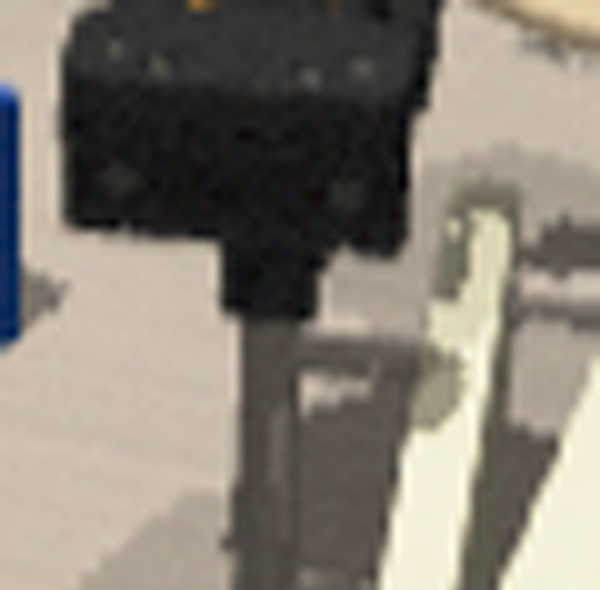

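View pics/c15b.png

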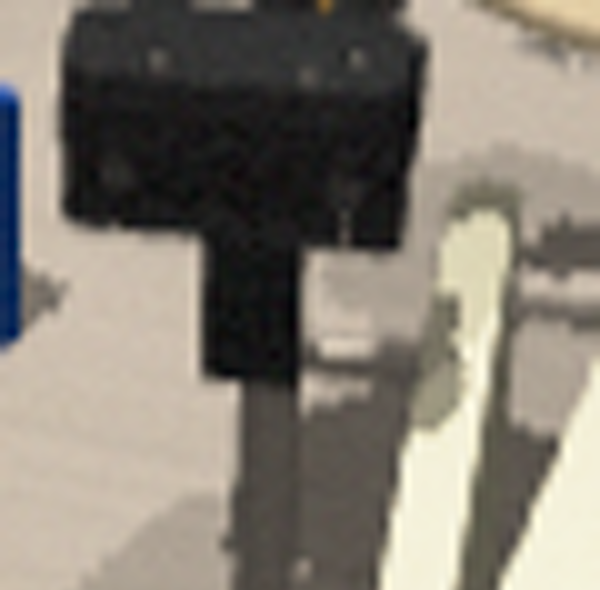

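The image suggests the fingertips sit higher than stated. I'll measure them by triangulation from the two views with the hand open.

Run:
```python
from h import *
import pickle
c=pickle.load(open('cs15.pkl','rb'));S,W=c['scene'],c['wrist']
for u in (320,350): print(tri(W,(u,233),S,(274.8,203.3)))
# pads in tool frame: expected tip corners
y=np.radians(101.46);ex=np.array([np.cos(y),np.sin(y),0]);ey=np.array([np.sin(y),-np.cos(y),0]);P=np.array([.5121,.0052,.1403])
for n,a,b,z in [('tip in',.009,.030,.022),('tip out',.009,.047,.022),('z0 in',.009,.030,0),('z0 out',.009,.047,0),('-z in',.009,.03,-.01),('body',.0375,.0935,-.042),('body-',-.0375,.0935,-.042)]:
    X=P+a*ex+b*ey-np.array([0,0,z]); s=proj(S,X);print(n,'W',np.round(proj(W,X)),'S10x',((s[0]-245)*10,(s[1]-165)*10))
cv2.imwrite('pics/w15.png',cv2.resize(W['frame'][200:384,150:400],None,fx=3.2,fy=3.2,interpolation=cv2.INTER_CUBIC))
```

```text
(array([0.54094707, 0.02001715, 0.15191571]), np.float64(0.0034524533070274255))
(array([0.55272573, 0.0245664 , 0.15976886]), np.float64(0.0014203345759452918))
tip in W [308. 208.] S10x (np.float64(287.70535364324815), np.float64(502.9668825125404))
tip out W [336. 208.] S10x (np.float64(278.4436052132753), np.float64(547.2508037796351))
z0 in W [314. 221.] S10x (np.float64(290.84155753213906), np.float64(420.6405857232369))
z0 out W [346. 221.] S10x (np.float64(281.5184937644415), np.float64(464.2652643151814))
-z in W [317. 228.] S10x (np.float64(292.2905538594057), np.float64(382.60399565722537))
body W [502. 189.] S10x (np.float64(400.52722690961673), np.float64(435.93928535353655))
body- W [468. 352.] S10x (np.float64(34.13782939481166), np.float64(400.87523074867363))
```

View pics/w15.png

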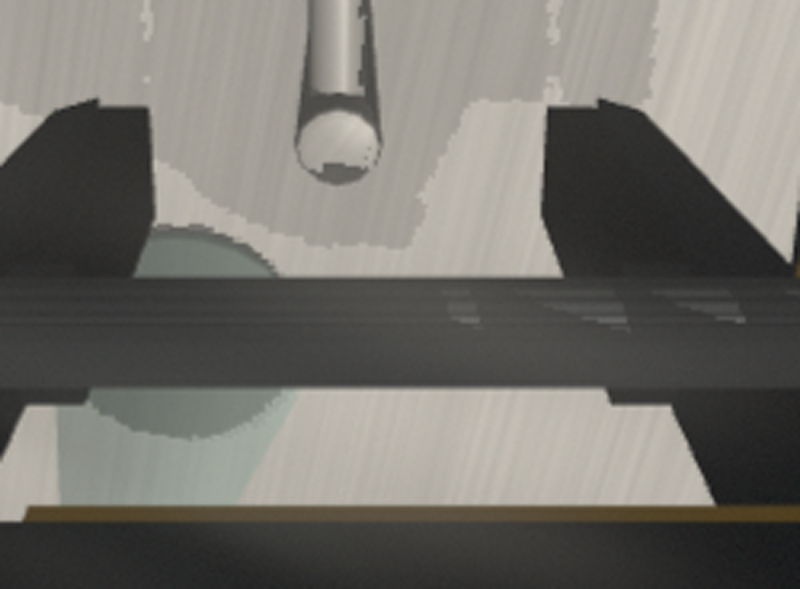

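The two views show the fingertips at about 0.152–0.16 with the TCP reading 0.140. They stand about 15 mm behind the reported TCP, not 22 mm ahead, and the body is likewise about 40 mm higher. The fingers closed just above the bar, which explains the miss. I open, lower 36 mm and close again.

```bash
python3 -m inch '[{"hand":60,"tx":0,"ty":0,"tz":0,"turn":0},{"hand":60,"tx":0,"ty":0,"tz":0,"turn":0},{"hand":60,"tx":0,"ty":0,"tz":0,"turn":0},{"hand":60,"tx":0,"ty":0,"tz":0,"turn":0},{"hand":60,"tx":0,"ty":0,"tz":0,"turn":0},{"hand":60,"tx":0,"ty":0,"tz":0,"turn":0},{"hand":60,"tx":0,"ty":0,"tz":0,"turn":0},{"hand":60,"tx":0,"ty":0,"tz":0,"turn":0},{"hand":60,"tx":0,"ty":0,"tz":10,"turn":0},{"hand":60,"tx":0,"ty":0,"tz":10,"turn":0},{"hand":60,"tx":0,"ty":0,"tz":10,"turn":0},{"hand":60,"tx":0,"ty":0,"tz":6,"turn":0},{"hand":60,"tx":0,"ty":0,"tz":0,"turn":0},{"hand":60,"tx":0,"ty":0,"tz":0,"turn":0}]'; python3 look.py 17 wrist scene; python3 -c "
import pickle,cv2
c=pickle.load(open('cs17.pkl','rb'))
cv2.imwrite('pics/c17.png',cv2.resize(c['scene']['frame'][165:235,245:305],None,fx=8,fy=8,interpolation=cv2.INTER_CUBIC))"
```

```text
t: 22.37
ee_pos: [0.5115, 0.0054, 0.1033]
tcp_rot: [-180.0, -0.0, 101.5]
contact_force: [-0.2, -0.2, -0.3]
width: 0.682
22.4667 [0.5117 0.0053 0.1037] [1.7995e+02 2.0000e-02 1.0146e+02] [-12.7  25.   90.9   0.   64.  -24.1]
```

View pics/c17.png

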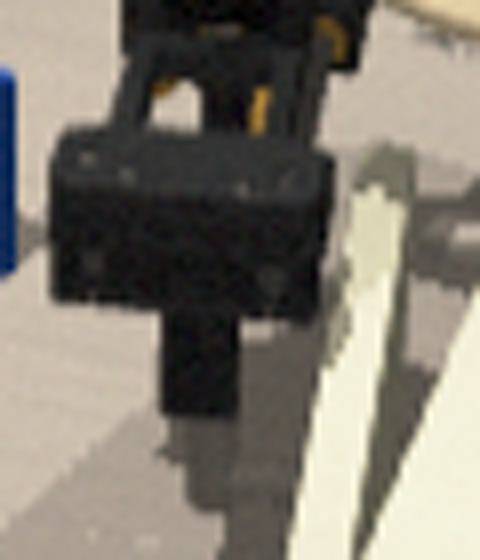

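View pics/wrist17.png

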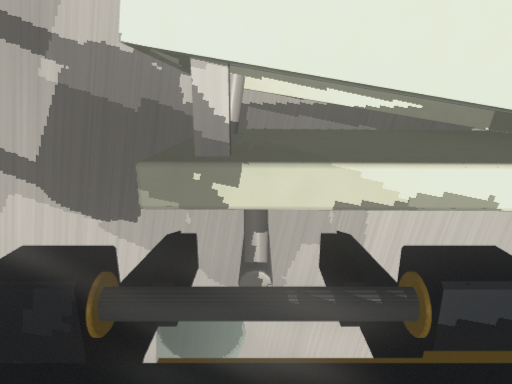

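The fingers now straddle the bar. I close.

```bash
python3 -m inch '[{"hand":3,"tx":0,"ty":0,"tz":0,"turn":0},{"hand":3,"tx":0,"ty":0,"tz":0,"turn":0},{"hand":3,"tx":0,"ty":0,"tz":0,"turn":0},{"hand":3,"tx":0,"ty":0,"tz":0,"turn":0},{"hand":3,"tx":0,"ty":0,"tz":0,"turn":0},{"hand":3,"tx":0,"ty":0,"tz":0,"turn":0},{"hand":3,"tx":0,"ty":0,"tz":0,"turn":0},{"hand":3,"tx":0,"ty":0,"tz":0,"turn":0},{"hand":3,"tx":0,"ty":0,"tz":0,"turn":0},{"hand":3,"tx":0,"ty":0,"tz":0,"turn":0},{"hand":3,"tx":0,"ty":0,"tz":0,"turn":0},{"hand":3,"tx":0,"ty":0,"tz":0,"turn":0}]' 15
```

```text
t: 23.47
ee_pos: [0.5102, 0.0051, 0.1031]
tcp_rot: [-179.8, 0.0, 101.5]
contact_force: [-5.4, -2.9, 2.9]
width: 0.149
```

The bar is gripped at 13 mm opening. Now I swing it along the arc about the hinge, in parts.

```bash
python3 -m inch '[{"hand":3,"tx":-5.3,"ty":1.6,"tz":0,"turn":-0.03},{"hand":3,"tx":-5.3,"ty":1.6,"tz":0,"turn":-0.03},{"hand":3,"tx":-10.6,"ty":3.4,"tz":0,"turn":-0.06},{"hand":3,"tx":-10.6,"ty":3.4,"tz":0,"turn":-0.06},{"hand":3,"tx":-10.6,"ty":3.4,"tz":0,"turn":-0.06},{"hand":3,"tx":-10.6,"ty":3.4,"tz":0,"turn":-0.06},{"hand":3,"tx":-5.3,"ty":1.6,"tz":0,"turn":-0.03},{"hand":3,"tx":-5.3,"ty":1.6,"tz":0,"turn":-0.03},{"hand":3,"tx":0,"ty":0,"tz":0,"turn":0},{"hand":3,"tx":0,"ty":0,"tz":0,"turn":0}]'; python3 look.py 18 wrist top scene
```

```text
t: 24.3
ee_pos: [0.5515, -0.0481, 0.1031]
tcp_rot: [-179.9, 0.0, 122.1]
contact_force: [-5.6, -4.4, 1.6]
width: 0.154
24.45 [ 0.5513 -0.0479  0.1031] [-1.7985e+02  1.0000e-02  1.2208e+02] [-17.2  28.7  84.1  -0.1  67.3 -49.2]
```

View pics/wrist18.png

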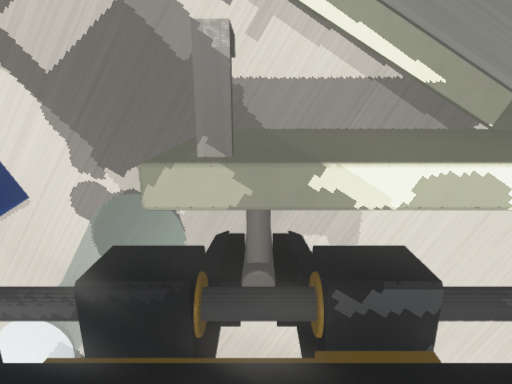

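View pics/scene18.png

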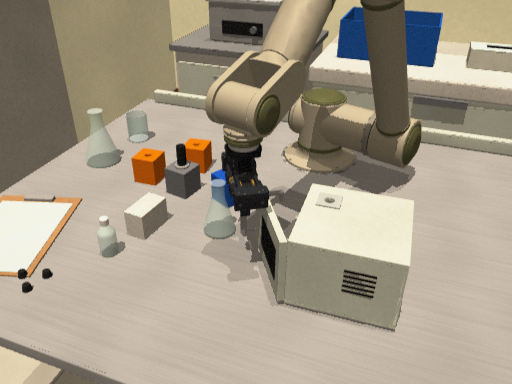

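The door follows, now at about 30°. I continue to about 78°.

```bash
python3 -m inch '[{"hand":3,"tx":-5.3,"ty":1.6,"tz":0,"turn":-0.03},{"hand":3,"tx":-10.6,"ty":3.4,"tz":0,"turn":-0.06},{"hand":3,"tx":-10.6,"ty":3.4,"tz":0,"turn":-0.06},{"hand":3,"tx":-10.6,"ty":3.4,"tz":0,"turn":-0.06},{"hand":3,"tx":-10.6,"ty":3.4,"tz":0,"turn":-0.06},{"hand":3,"tx":-10.6,"ty":3.4,"tz":0,"turn":-0.06},{"hand":3,"tx":-10.6,"ty":3.4,"tz":0,"turn":-0.06},{"hand":3,"tx":-5.3,"ty":1.6,"tz":0,"turn":-0.03},{"hand":3,"tx":0,"ty":0,"tz":0,"turn":0}]'
```

```text
t: 25.2
ee_pos: [0.6198, -0.0867, 0.1031]
tcp_rot: [-179.9, 0.1, 146.2]
contact_force: [-1.9, -5.4, 3.3]
width: 0.155
```

```bash
python3 -m inch '[{"hand":3,"tx":-5.3,"ty":1.6,"tz":0,"turn":-0.03},{"hand":3,"tx":-10.6,"ty":3.4,"tz":0,"turn":-0.06},{"hand":3,"tx":-10.6,"ty":3.4,"tz":0,"turn":-0.06},{"hand":3,"tx":-10.6,"ty":3.4,"tz":0,"turn":-0.06},{"hand":3,"tx":-10.6,"ty":3.4,"tz":0,"turn":-0.06},{"hand":3,"tx":-10.6,"ty":3.4,"tz":0,"turn":-0.06},{"hand":3,"tx":-10.6,"ty":3.4,"tz":0,"turn":-0.06},{"hand":3,"tx":-5.3,"ty":1.6,"tz":0,"turn":-0.03},{"hand":3,"tx":0,"ty":0,"tz":0,"turn":0},{"hand":3,"tx":0,"ty":0,"tz":0,"turn":0}]'; python3 look.py 19 wrist top
```

```text
t: 26.03
ee_pos: [0.6959, -0.0939, 0.1032]
tcp_rot: [-179.9, 0.0, 170.1]
contact_force: [-0.3, -6.0, 0.4]
width: 0.151
26.1333 [ 0.6956 -0.0939  0.1032] [-1.7994e+02  1.0000e-02  1.7007e+02] [-17.3  42.3  56.7  -0.1  80.9 -97.4]
```

View pics/top19.png

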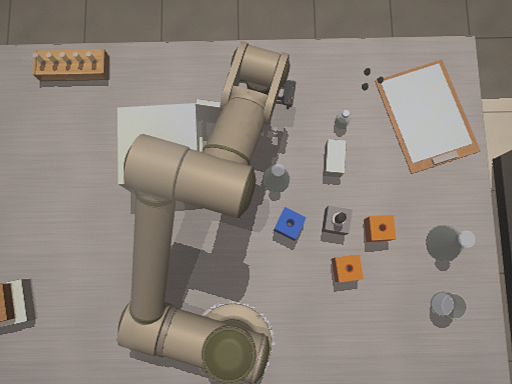

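Yaw 170 corresponds to a door angle of about 78°. I release and rise straight up.

```bash
python3 -m inch '[{"hand":25,"tx":0,"ty":0,"tz":0,"turn":0},{"hand":50,"tx":0,"ty":0,"tz":0,"turn":0},{"hand":50,"tx":0,"ty":0,"tz":0,"turn":0},{"hand":50,"tx":0,"ty":0,"tz":0,"turn":0},{"hand":50,"tx":0,"ty":0,"tz":0,"turn":0},{"hand":50,"tx":0,"ty":0,"tz":0,"turn":0},{"hand":50,"tx":0,"ty":0,"tz":0,"turn":0},{"hand":50,"tx":0,"ty":0,"tz":0,"turn":0}]'; python3 -m inch '[{"hand":50,"tx":0,"ty":0,"tz":-5,"turn":0},{"hand":50,"tx":0,"ty":0,"tz":-12,"turn":0},{"hand":50,"tx":0,"ty":0,"tz":-15,"turn":0},{"hand":50,"tx":0,"ty":0,"tz":-20,"turn":0},{"hand":50,"tx":0,"ty":0,"tz":-20,"turn":0},{"hand":50,"tx":0,"ty":0,"tz":-20,"turn":0},{"hand":50,"tx":0,"ty":0,"tz":-20,"turn":0},{"hand":50,"tx":0,"ty":0,"tz":-10,"turn":0},{"hand":50,"tx":0,"ty":0,"tz":0,"turn":0},{"hand":50,"tx":0,"ty":0,"tz":0,"turn":0}]'; python3 look.py 20 wrist top scene
```

```text
t: 26.8
ee_pos: [0.696, -0.0932, 0.1032]
tcp_rot: [180.0, -0.0, 170.2]
contact_force: [1.0, 0.3, 0.4]
width: 0.567
t: 27.63
ee_pos: [0.696, -0.0932, 0.2248]
tcp_rot: [180.0, -0.0, 170.2]
contact_force: [0.3, -0.2, -0.9]
width: 0.568
27.7833 [ 0.6957 -0.0931  0.2235] [ 1.7998e+02 -1.6000e-01  1.7021e+02] [-17.3  38.2  45.1  -0.   96.9 -97.5]
```

View pics/wrist20.png

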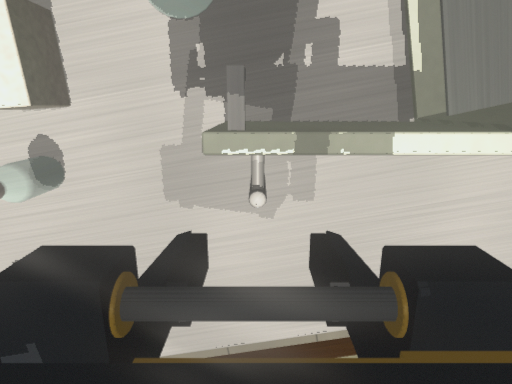

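View pics/scene20.png

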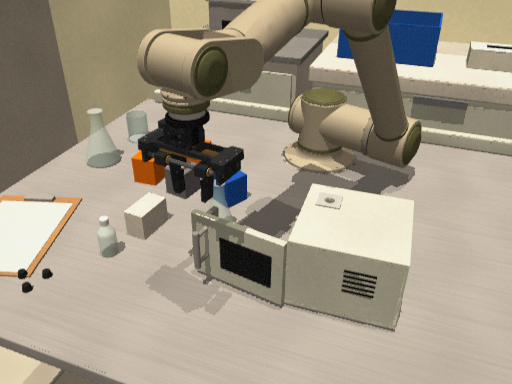

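The gripper is clear of the handle. Final measurements follow: door angle, and the bystanders and pin compared with the start.

```bash
python3 -m inch '[{"hand":50,"tx":0,"ty":0,"tz":-25,"turn":0},{"hand":50,"tx":0,"ty":0,"tz":-25,"turn":0},{"hand":50,"tx":0,"ty":0,"tz":0,"turn":0},{"hand":50,"tx":0,"ty":0,"tz":0,"turn":0},{"hand":50,"tx":0,"ty":0,"tz":0,"turn":0},{"hand":50,"tx":0,"ty":0,"tz":0,"turn":0}]'; python3 look.py 21 wrist top scene
python3 - <<'E'
from h import *
import pickle
W=pickle.load(open('cs20.pkl','rb'))['wrist'];W2=pickle.load(open('cs21.pkl','rb'))['wrist']
a,b=onz(W,204,155,.167),onz(W,508,154,.167);print('door deg',np.degrees(np.arctan2(*(a-b)[1::-1]))%360-182.3)
c0=pickle.load(open('cs0.pkl','rb'))['top']['frame'];c1=pickle.load(open('cs21.pkl','rb'))['top']['frame']
s0=pickle.load(open('cs0.pkl','rb'))['scene']['frame'];s1=pickle.load(open('cs21.pkl','rb'))['scene']['frame']
t=lambda f:cv2.resize(f[100:250,255:365],None,fx=3.5,fy=3.5,interpolation=cv2.INTER_CUBIC)
cv2.imwrite('pics/c21.png',np.hstack([t(c0),t(c1)]))
u=lambda f:cv2.resize(f[90:265,80:260],None,fx=2.2,fy=2.2,interpolation=cv2.INTER_CUBIC)
cv2.imwrite('pics/c21s.png',np.hstack([u(s0),u(s1)]))
E
```

```text
t: 28.28
ee_pos: [0.6957, -0.0932, 0.2732]
tcp_rot: [180.0, -0.2, 170.2]
contact_force: [-0.5, 0.7, -0.8]
width: 0.568
28.4333 [ 0.6959 -0.0932  0.2742] [ 1.7999e+02 -1.0000e-01  1.7021e+02] [-17.3  37.6  38.4  -0.  104.2 -97.5]
door deg 78.14428834986103
```

View pics/c21.png

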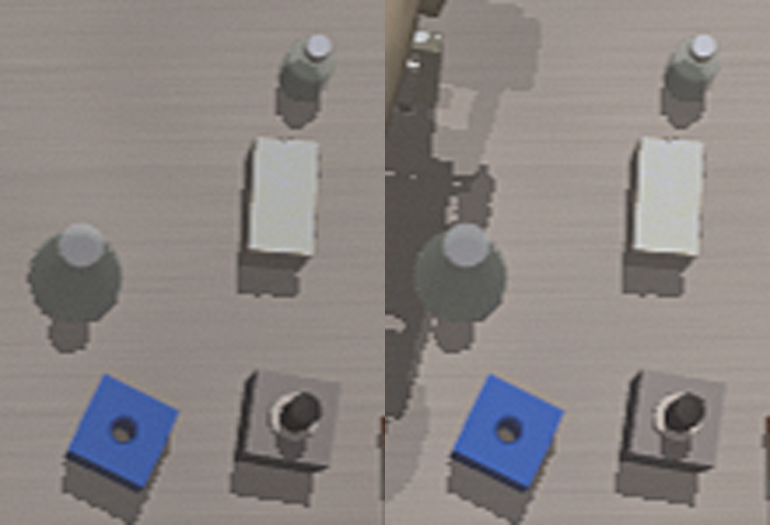

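View pics/c21s.png

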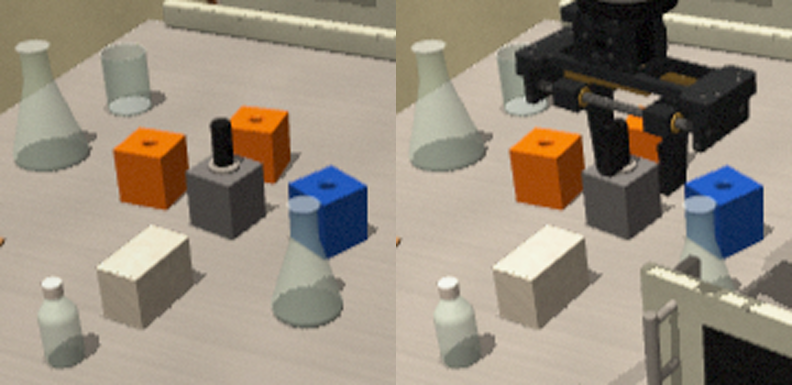

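View pics/wrist21.png

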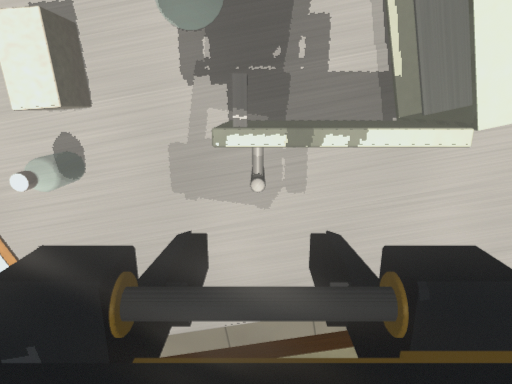

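The door is at about 78°. The pin is upright and home, and all bystanders are unmoved (left is before, right is now). The robot touches nothing, so I hand in.

```bash
python3 -c "
from rig import robot
print(robot.job_done())"
```

```text
the job is handed in; nothing more can be done
None
```

The job is done and handed in at about 28 s. I pushed the pin about 54 mm into the hole and the door popped ajar. I put the pin back in the grey stand, swung the door open by its bar handle, and let go.

**Last checks:**
- **Door:** it measured about 78° open (the task asked for 70°).
- **Pin:** it is upright with its flange flat on the stand, looking the same as at the start in the top view.
- **Bystanders:** the flask, carton and vial look unmoved between the before and after pictures.
- **Robot:** the gripper was about 120 mm or more above the handle, with force readings below 1.5 N on each axis.
- **Catch:** I could not see it spring back and assume it did once the pin was out.

**What disagreed:** triangulation put the fingertips about 15 mm behind the reported tool point, where the text says 22 mm ahead. Because of this, the first close on the handle missed just above the bar. I lowered 36 mm and the second grasp held at about 13 mm opening.

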